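# Load keyed slide trays into the microscope's slide feeder and shut its door

## Robot

A 6-joint arm with a two-finger parallel gripper is mounted at the origin on the work surface. World frame = base frame: x ahead of the robot, y to its left, z up, the work surface at z = 0. Lengths are in m, angles in rad, forces in N, time in s.
With the tool pointing down it reaches from about 0.3 to 0.875 m from the base axis. Payload 6.4 kg.
Tool frame: the origin (TCP) lies at the centre of the arm's flange, where the gripper is bolted on; the fingertips stand 173 mm ahead of it and the grasp point (between the pads) lies 155 mm ahead of it (arm.tcp_to_tips is the distance from the TCP to the fingertips, in m); z points along the fingers, y is the direction in which the jaws open and shut (so a half turn about z gives the same grasp; the last joint's range is limited). The gripper opens to 85 mm and grips with 20 to 120 N. Pads are 22 mm wide; open, the fingers measure 114 mm over their backs; the gripper's body (76 mm by 85 mm) begins 54 mm behind the grasp point. The pads swing forward as they close: fully open they stand 13 mm farther back than shut.
Start: joints at [0.944, 0.181, 1.607, -0, 1.354, -0.206], TCP at [0.235, 0.525, 0.405] pointing down, gripper open.
Joint ranges: [-2.99, 2.99], [-0.89, 2.07], [0.3, 2.58], [-1.14, 4.28], [0, 2.63], [-3.12, 3.12]. Speed limits (rad/s): [2.57, 2.57, 3.01, 3.14, 3.14, 3.14].

## Interface

Orientations are given as a rotation vector (axis times angle).
In Python, from cell import arm, capture, hand_in gives the robot as it stands.
- The arm moves only by the tool move_arm, never from a script. Its argument "motion" is one flat list of numbers, 6 for each row, row after row: the shift along the tool's x, y, z in cm, then the turn, a rotation vector about the tool's x, y, z in degrees. A call has 1 to 20 rows; each row shifts and turns the pose as measured when the row begins, along the tool's axes as they then stand; what a row does not reach is not made up. A row lasts 1/12 s, in which the tool goes at most 41.7 mm and 7.16 degrees, less where a joint would pass 70% of its speed; a pose out of reach is approached as far as the arm can. A call with a gripper value outside its range is refused whole. "jaw" is the closure in counts, from 0 (fully open) to 255 (shut), set as the call begins (left out, the last holds). The fingers move at their own pace and stop on an object; "force" is the grip in N (left out, the last holds). Time passes only in rows, so rows that do not move let the fingers close. It gives the time, the measured TCP pose, the force and the opening at its end, in the units of the state.
- arm.read_state(): the state, without advancing time (a new reading comes with each control period).
- capture(name): name is "side" or "top" or "wrist"; returns a dict with "img" (480x640x3 uint8, red, green, blue), "range_z" (480x640 float32, m along the optical axis (not along the pixel's ray), 0 where there is no reading), "fovy" (degrees; the focal length in pixels is half the picture's height over the tangent of half this angle, whatever the lens; pixels are square), "cx", "cy" (the principal point, pixels), "cam_to_world" (4x4, takes a point from camera to world coordinates); the wrist camera has in their place "hand_eye" (4x4, takes a point from camera to tool coordinates, whose origin is the TCP and whose axes are the flange's). Camera axes: x right, y up, looking along -z (the intrinsics and any distortion apply to the point x, -y, -z); pixel columns grow to the right and rows downward; lengths in m; the calibration is good to about 2 mm. A picture is of the moment at which its call begins: read the wrist's pose just before it.
- hand_in(): hands the job in, once; it reports no verdict.
The state is a dict: "time": time; "q": joint angles; "qvel": joint speeds; "tau": joint torques, N m; "tool_pos": TCP position; "tool_rot": TCP orientation; "ft_force": force on the tool from outside, world axes, zero at the start; "torque": the same for the moment, N m; "width": finger opening in m.
Only numpy, scipy, OpenCV 4.12 (cv2) and the standard library are available. Lean on these libraries where they do the work, as an engineer would, in place of code of your own. Each camera call takes 0.05 s, during which the arm holds its last target.

## Task

Load the slide feeder: set the white slide tray down on the docking frame in the feeder's bay, then stack the blue tray on it, each turned so that its yellow mark is on the same side as the frame's and every lug drops fully into the notch below. Lower the trays, do not drop them; then gently push the bay door shut until its catch holds it, and leave the other things on the bench where they are.

Things in the scene. Friction and masses are not known exactly. Their poses are not given: they have to be found in the camera images.
- white_tray_mid (a point): Centre of the white slide tray, 16 mm above its lug feet; tray axes. Body 112 mm long (x), 62 wide (y), 20 high, on lugs 6 mm long: it stands 26 mm high. This point is 10 mm above the body's underside. 0.09 to 0.16 kg. Grip it across the 62 mm width at mid-length, where no lug or notch is. It seats one way round only; else it rides 6 mm too high.
- white_tray_key (a point): Point 50 mm from the white tray's centre towards its two-lug end (+x), which has a yellow mark on its rim and end face. Lugs: two at that end (y = +18 and -18 mm), one at the -x end (y = 0), one under each long side at x = -30 mm; 12 mm wide at the root, 9 at the foot, 5 thick, flush with the outer walls.
- white_tray: The white tray; origin under its centre at the level of the lug feet, x along its length to the two-lug end with the yellow mark, z up. Its rim has five notches 15 mm wide and 7 mm deep, right above its lugs, for the tray stacked on it.
- blue_tray_mid (a point): Centre of the blue slide tray, of the same shape, size and weight as the white one, 16 mm above its lug feet; tray axes. Seated on the white tray, this point is 20 mm above the white one's centre.
- blue_tray_key (a point): Point 50 mm from the blue tray's centre towards its two-lug end with the yellow mark (+x). Seated, it lies right above the white tray's.
- blue_tray: The blue tray; origin under its centre at the level of the lug feet, x along its length to the two-lug end with the yellow mark, z up.
- dock (a point): Centre of the docking frame in the bay of the cream slide feeder, at its rim, 18 mm above the table; feeder axes: x from door to back wall, y to the tall tower. The frame is like a tray's rim, 112 mm along y by 62 along x, with the same five notches, the two-notch end at +y. A seated tray's underside is at this height, its centre 10 mm above. The deck round the frame is 10 mm high.
- dock_key (a point): Point on the docking frame's rim 50 mm from its centre (feeder +y) towards the two-notch end with the yellow mark; a seated tray's key point lies right above. The bay is open on top: 23 mm from the frame to each cheek, 33 mm to the back wall, 16 mm to the door if shut. Cheeks and back wall end 60 mm above the table.
- door (a joint): Angle of the bay door, rad: 0 = shut, grows as it swings out towards the feeder's -x (stop at 1.75). It moves easily and stays where it is left. Over the last 0.06 rad a sprung ball catch resists (2 to 3 N at the free edge), then snaps past and holds the door at 0; left short of that it stands ajar.
- door_hinge (a point): On the door's vertical hinge axis, at the tower side of the bay's front, 35 mm above the table; feeder axes. The door is a grey panel 164 mm wide, 6 mm thick (axis in its mid-plane), from 12 to 58 mm above the table; shut, it runs from here along the feeder's -y. The tower (150 mm high, column 250) stands beside the bay from 4 mm beyond the hinge (+y) and 8 mm behind it (+x).
- door_edge (a point): Point on the door's outer face 140 mm from the hinge axis, 35 mm above the table (mid-height), a good place to push; door axes: -x is the outward normal of that face, -y runs from hinge to free edge. A black finger bar, 8 mm proud and 10 mm wide, runs up the free edge, 156 mm from the hinge.
- forceps_mid (a point): Steel forceps lying between the trays, 114 x 8 x 10 mm. Leave alone.
- oil_bottle_mid (a point): Small amber immersion-oil bottle, 28 mm across, 64 mm high. Leave alone.
- objective_can_mid (a point): Clear screw canister with black lid, 43 mm across, 52 mm high. Leave alone.
- coverslip_box_mid (a point): Clear cover-glass box with blue lid, 32 x 32 x 22 mm. Leave alone.
- petri_dish_mid (a point): Flat round dish, 90 mm across, 15 mm high. Leave alone.
- stain_bottle_mid (a point): Amber stain bottle with red cap, 52 mm across, 105 mm high. Leave alone.
- slide_mailer_mid (a point): Green slide mailer box, 92 x 58 x 23 mm. Leave alone.
- mouse_mid (a point): Grey computer mouse, 96 x 56 x 33 mm. Leave alone.

How it is judged:
By the outcome, as a careful person would: the job done as asked, in the order asked, and still so for the second after the job is handed in, with the robot touching nothing.
It also fails if it takes over 67 s, if anything falls off the work surface, if the arm or the gripper's body presses on something with over 40 N, if the wrist force passes 120 N, or if a joint passes its speed limit or range.

## Working session

There is one attempt and no reset: what is moved stays moved. The work goes in short steps, Python scripts to look and compute and a tool call to move; the robot and the scene stay as the last step left them, time stands still between calls to the robot, and variables do not carry over. Pictures are saved under pics/ and viewed, and the job is handed in when it is done.

Besides the shell and the picture viewer there is one more tool, called after ">>>" as name(argument=value, ...) on one line, values as JSON. move_arm: Moves the arm, as the interface text tells. Its arguments: {"type":"object","properties":{"motion":{"type":"array","items":{"type":"number"}},"jaw":{"type":"number"},"force":{"type":"number"}},"required":["motion"]}

```bash
ls -la; mkdir -p pics
cat > h.py <<'E'
import numpy as np, cv2
from cell import arm, capture, hand_in
from scipy.spatial.transform import Rotation as R
def save(c,n): cv2.imwrite('pics/'+n+'.png', c['img'][:,:,::-1])
E
python3 - <<'E'
from h import *
s=arm.read_state(); print({k:np.round(v,3) for k,v in s.items()})
for n in ("side","top","wrist"):
    c=capture(n); save(c,n+'0'); np.savez('pics/'+n+'0.npz',**c)
    print(n,{k:(np.round(v,4).tolist() if not k in('img','range_z') else v.shape) for k,v in c.items()}, (c['range_z']>0).mean())
E
```

```text
total 12
drwxr-xr-x  3 agent agent 4096 Dec  6 15:33 .
drwxr-xr-x 23 root  root  4096 Dec  6 15:32 ..
drwxr-xr-x  2 agent agent 4096 Dec  6 15:33 pics
{'time': np.float64(0.0), 'q': array([ 0.944,  0.182,  1.608, -0.   ,  1.354, -0.206]), 'qvel': array([ 0.   , -0.001, -0.   , -0.   ,  0.001, -0.001]), 'tau': array([-0.0000e+00, -4.4485e+01, -3.5134e+01, -0.0000e+00,  9.0000e-03,
        0.0000e+00]), 'tool_pos': array([0.235, 0.525, 0.404]), 'tool_rot': array([-6.560e-01, -3.072e+00,  3.000e-03]), 'ft_force': array([-0.608,  0.431,  0.086]), 'torque': array([ 0.007, -0.021, -0.024]), 'width': np.float64(0.085)}
side {'img': (480, 640, 3), 'range_z': (480, 640), 'fovy': 56.8026, 'cx': 316.7348, 'cy': 231.1175, 'cam_to_world': [[0.795, 0.47, -0.3836, 0.2318], [-0.6066, 0.6214, -0.4959, -0.5331], [0.0053, 0.6269, 0.7791, 0.7277], [0.0, 0.0, 0.0, 1.0]]} 0.995966796875
top {'img': (480, 640, 3), 'range_z': (480, 640), 'fovy': 42.6616, 'cx': 322.1654, 'cy': 230.7065, 'cam_to_world': [[0.0307, 0.9894, -0.1416, 0.3521], [-0.9995, 0.0305, -0.0042, -0.1101], [0.0002, 0.1417, 0.9899, 1.4491], [0.0, 0.0, 0.0, 1.0]]} 0.995947265625
wrist {'img': (480, 640, 3), 'range_z': (480, 640), 'fovy': 71.5024, 'cx': 318.2482, 'cy': 241.8929, 'hand_eye': [[-0.0004, 0.9569, 0.2905, 0.0748], [1.0, -0.0001, 0.0016, -0.0007], [0.0016, 0.2905, -0.9569, 0.0304], [0.0, 0.0, 0.0, 1.0]]} 0.995986328125
```

View pics/side0.png

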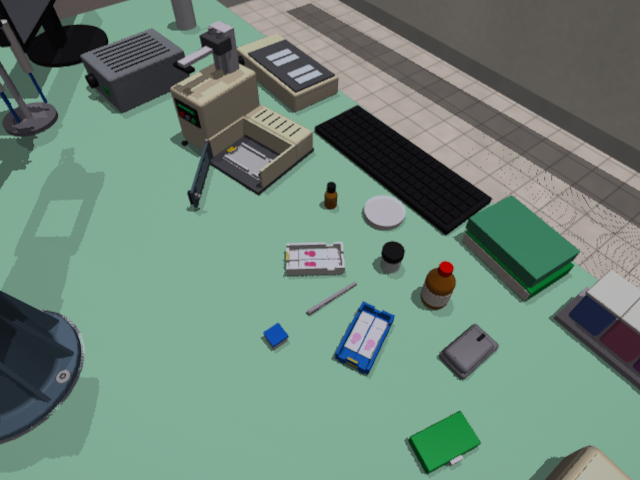

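View pics/top0.png

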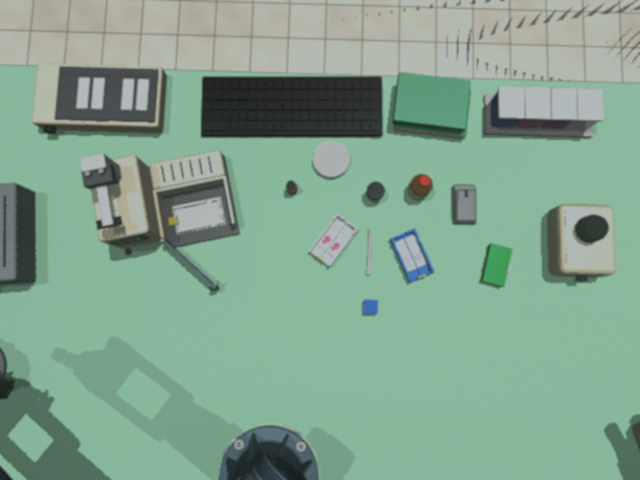

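View pics/wrist0.png

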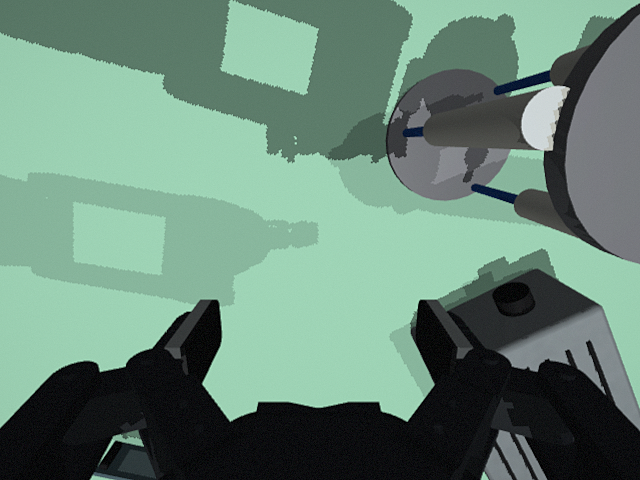

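```bash
cat >> h.py <<'E'
def load(n): 
    d=dict(np.load('pics/'+n+'.npz')); return d
def pose(s): 
    T=np.eye(4); T[:3,:3]=R.from_rotvec(s['tool_rot']).as_matrix(); T[:3,3]=s['tool_pos']; return T
def c2w(c): return c['cam_to_world'] if 'cam_to_world' in c else c['T']@c['hand_eye']
def rays(c,uv):
    uv=np.atleast_2d(uv).astype(float); f=240/np.tan(np.radians(float(c['fovy']))/2)
    d=np.c_[(uv[:,0]-c['cx'])/f,-(uv[:,1]-c['cy'])/f,-np.ones(len(uv))]; return d
def onplane(c,uv,z):
    M=c2w(c); d=rays(c,uv)@M[:3,:3].T; o=M[:3,3]; return o+d*((z-o[2])/d[:,2])[:,None]
def cloud(c):
    v,u=np.mgrid[0:480,0:640]; uv=np.c_[u.ravel(),v.ravel()]
    M=c2w(c); P=(rays(c,uv)*c['range_z'].reshape(-1,1))@M[:3,:3].T+M[:3,3]; return P.reshape(480,640,3)
def proj(c,P):
    M=np.linalg.inv(c2w(c)); p=np.atleast_2d(P)@M[:3,:3].T+M[:3,3]; f=240/np.tan(np.radians(float(c['fovy']))/2)
    return np.c_[c['cx']-f*p[:,0]/p[:,2], c['cy']+f*p[:,1]/p[:,2]]
def shot(n,name):
    s=arm.read_state(); c=capture(n)
    if n=='wrist': c['T']=pose(s)
    save(c,name); np.savez('pics/'+name+'.npz',**c); return c
E
python3 - <<'E'
from h import *
for n in('top0','side0'):
    c=load(n); P=cloud(c); 
    im=c['img'].astype(int); h=cv2.cvtColor(c['img'],cv2.COLOR_RGB2HSV)
    print(n)
    if n=='top0':
        t=P[280:400,250:500].reshape(-1,3); print('table z',np.percentile(t[:,2],[5,50,95]))
        for nm,uv in dict(white=(333,240),blue=(411,256),dock=(199,215),hinge=(163,240),edge=(214,289),tower=(125,200),cheekR=(232,205),arm=(105,205)).items():
            print(nm,P[uv[1],uv[0]].round(3))
    for nm,m in dict(blue=(h[...,0]>100)&(h[...,0]<125)&(h[...,1]>150)&(h[...,2]>60),yellow=(h[...,0]>20)&(h[...,0]<30)&(h[...,1]>150)&(h[...,2]>120)).items():
        k,l,st,ce=cv2.connectedComponentsWithStats(m.astype(np.uint8))
        for i in range(1,k):
            if st[i,4]>=6: print(nm,ce[i].round(1),st[i],np.median(P[l==i],axis=0).round(3))
E
python3 -c "
import cv2
a=cv2.imread('pics/top0.png');cv2.imwrite('pics/top0z.png',cv2.resize(a[140:310,70:270],None,fx=4,fy=3.5))
a=cv2.imread('pics/side0.png');cv2.imwrite('pics/side0z.png',cv2.resize(a[70:220,160:330],None,fx=4,fy=4))"
```

```text
top0
table z [-5.15683155e-03 -1.03383966e-05  5.46734526e-03]
white [ 0.536 -0.13   0.014]
blue [ 0.504 -0.314  0.016]
dock [0.587 0.19  0.007]
hinge [0.517 0.255 0.069]
edge [0.412 0.139 0.038]
tower [0.591 0.321 0.151]
cheekR [0.607 0.107 0.043]
arm [0.568 0.339 0.217]
blue [403.  235.6] [392 230  25  13  60] [ 0.552 -0.295  0.017]
blue [424.  252.5] [423 250   3   6   6] [ 0.512 -0.343  0.024]
blue [427.6 261. ] [426 257   4   9   9] [ 0.492 -0.352  0.026]
blue [417.4 272.7] [404 266  29  15 167] [ 0.467 -0.327  0.011]
blue [370.  306.5] [364 301  13  12 154] [ 0.383 -0.22   0.022]
yellow [170.7 220.5] [169 218   4   7  23] [0.571 0.256 0.01 ]
side0
blue [37.9 88.3] [29 73 18 30 69] [0.271 0.676 0.074]
blue [  9.2 107. ] [ 0 93 20 30 52] [0.193 0.631 0.081]
blue [362.9 339.3] [335 302  59  70 928] [ 0.485 -0.318  0.02 ]
blue [275.4 334.4] [264 323  24  24 324] [ 0.384 -0.222  0.022]
yellow [230.6 148.8] [227 147   9   5  23] [0.573 0.254 0.01 ]
yellow [287.  255.5] [287 253   1   6   6] [ 0.495 -0.099  0.026]
yellow [352.  359.9] [348 358   9   5  11] [ 0.458 -0.338  0.026]
```

View pics/top0z.png

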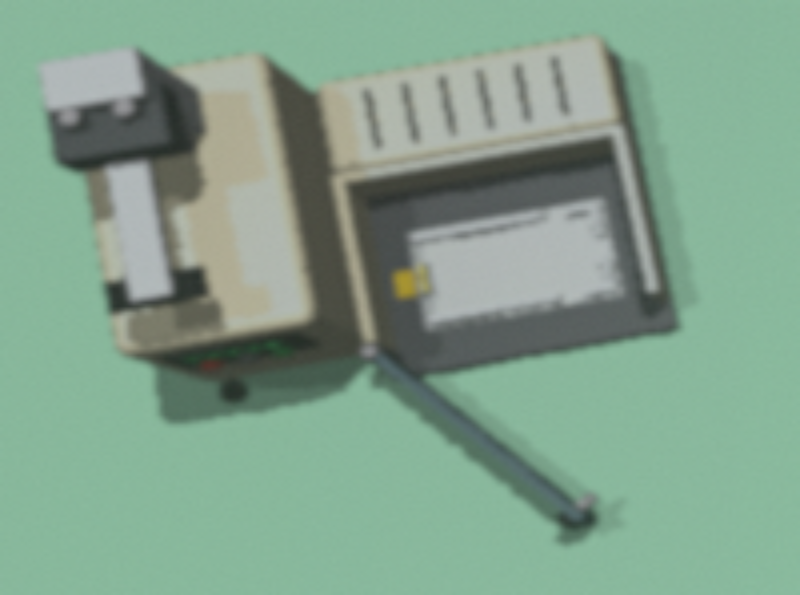

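View pics/side0z.png

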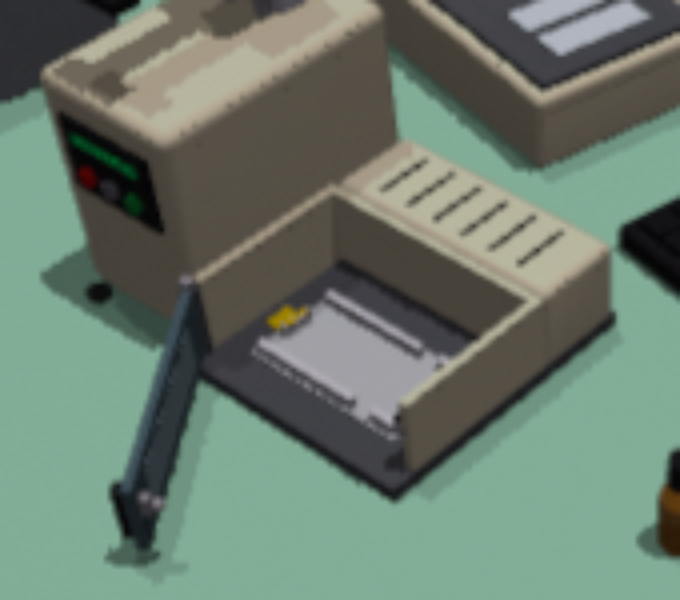

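```bash
cat >> h.py <<'E'
def plan(xyz,yawx,n,turn=None,lead=None):
    """rows to move with tool pointing down to TCP xyz & tool-x yaw (deg); n rows; turn: signed world yaw change override"""
    s=arm.read_state(); T=pose(s); y0=np.degrees(np.arctan2(T[1,0],T[0,0]))
    d=turn if turn is not None else (yawx-y0+180)%360-180
    p=T[:3,3].copy(); rows=[]
    tilt=T[:3,2]@[0,0,-1]
    for i in range(n):
        y=np.radians(y0+d*i/n); step=(np.array(xyz)-T[:3,3])/n
        X=np.array([np.cos(y),np.sin(y),0]);Z=np.array([0,0,-1.]);Y=np.cross(Z,X)
        rows.append([round(v,1) for v in (step@X*100,step@Y*100,step@Z*100)]+[0,0,round(-d/n,1)])
    print('yaw0',round(y0,2),'turn',round(d,2),'z.down',round(tilt,5),'dist',np.round(np.array(xyz)-p,4))
    print(','.join(str(v) for r in rows for v in r))
def st():
    s=arm.read_state();T=pose(s);print('t',round(s['time'],2),'tcp',T[:3,3].round(4),'yawx',np.degrees(np.arctan2(T[1,0],T[0,0])).round(2),'z',T[:3,2].round(4),'f',s['ft_force'].round(2),'w',round(s['width'],4),'q',s['q'].round(3)); return s,T
E
python3 - <<'E'
from h import *
print(arm.tcp_to_tips, [a for a in dir(arm) if a[0]!='_'])
plan((0.55,0.20,0.43),-81,20,turn=123)
E
```

```text
0.1734 ['IKError', 'read_state', 'tcp_to_tips']
yaw0 155.89 turn 123 z.down 1.0 dist [ 0.3153 -0.3247  0.026 ]
-2.1,-0.8,-0.1,0,0,-6.2,-2.0,-1.1,-0.1,0,0,-6.2,-1.9,-1.3,-0.1,0,0,-6.2,-1.7,-1.5,-0.1,0,0,-6.2,-1.6,-1.6,-0.1,0,0,-6.2,-1.4,-1.8,-0.1,0,0,-6.2,-1.2,-1.9,-0.1,0,0,-6.2,-1.0,-2.0,-0.1,0,0,-6.2,-0.7,-2.1,-0.1,0,0,-6.2,-0.5,-2.2,-0.1,0,0,-6.2,-0.3,-2.2,-0.1,0,0,-6.2,-0.0,-2.3,-0.1,0,0,-6.2,0.2,-2.3,-0.1,0,0,-6.2,0.5,-2.2,-0.1,0,0,-6.2,0.7,-2.2,-0.1,0,0,-6.2,0.9,-2.1,-0.1,0,0,-6.2,1.1,-2.0,-0.1,0,0,-6.2,1.3,-1.8,-0.1,0,0,-6.2,1.5,-1.7,-0.1,0,0,-6.2,1.7,-1.5,-0.1,0,0,-6.2
```

Run:
```python
from h import *
plan((0.57,0.20,0.41),156,13)
```

```text
yaw0 155.89 turn 0.11 z.down 1.0 dist [ 0.3353 -0.3247  0.006 ]
-3.4,-1.2,-0.0,0,0,-0.0,-3.4,-1.2,-0.0,0,0,-0.0,-3.4,-1.2,-0.0,0,0,-0.0,-3.4,-1.2,-0.0,0,0,-0.0,-3.4,-1.2,-0.0,0,0,-0.0,-3.4,-1.2,-0.0,0,0,-0.0,-3.4,-1.2,-0.0,0,0,-0.0,-3.4,-1.2,-0.0,0,0,-0.0,-3.4,-1.2,-0.0,0,0,-0.0,-3.4,-1.2,-0.0,0,0,-0.0,-3.4,-1.2,-0.0,0,0,-0.0,-3.4,-1.2,-0.0,0,0,-0.0,-3.4,-1.2,-0.0,0,0,-0.0
```

>>> move_arm(motion=[-3.4, -1.2, 0, 0, 0, 0, -3.4, -1.2, 0, 0, 0, 0, -3.4, -1.2, 0, 0, 0, 0, -3.4, -1.2, 0, 0, 0, 0, -3.4, -1.2, 0, 0, 0, 0, -3.4, -1.2, 0, 0, 0, 0, -3.4, -1.2, 0, 0, 0, 0, -3.4, -1.2, 0, 0, 0, 0, -3.4, -1.2, 0, 0, 0, 0, -3.4, -1.2, 0, 0, 0, 0, -3.4, -1.2, 0, 0, 0, 0, -3.4, -1.2, 0, 0, 0, 0, -3.4, -1.2, 0, 0, 0, 0, 0, 0, 0, 0, 0, 0, 0, 0, 0, 0, 0, 0])

```text
time: 1.4
tool_pos: [0.5878, 0.1868, 0.3978]
tool_rot: [-0.646, -3.068, 0.007]
ft_force: [-0.6, 0.1, -0.3]
width: 0.0854
```

Run:
```python
from h import *
st(); c=shot('wrist','w1'); st()
```

```text
t 1.4 tcp [0.5878 0.1868 0.3978] yawx 156.23 z [-0.0073 -0.0029 -1.    ] f [-0.62  0.1  -0.26] w 0.0854 q [ 0.116  0.28   1.501 -0.002  1.368 -1.04 ]
t 1.45 tcp [0.5876 0.1868 0.3977] yawx 156.25 z [-0.0069 -0.0037 -1.    ] f [-0.06  1.39  0.1 ] w 0.0853 q [ 0.116  0.28   1.501 -0.003  1.367 -1.039]
```

View pics/w1.png

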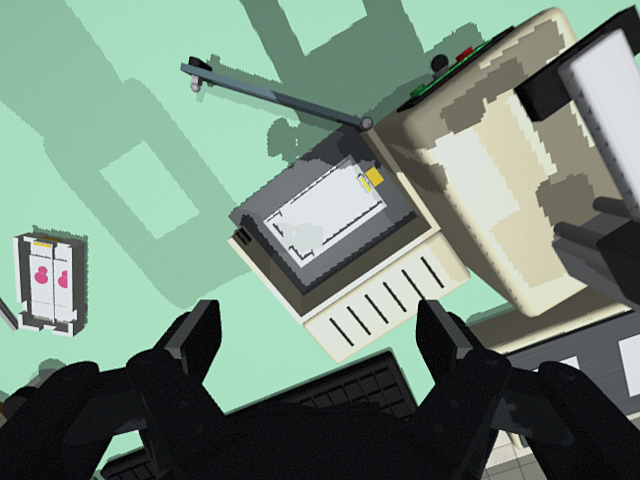

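Run:
```python
from h import *
c=load('w1'); im=c['img']
cv2.imwrite('pics/w1z.png',cv2.resize(im[90:370,170:480,::-1],None,fx=2.5,fy=2.1,interpolation=cv2.INTER_CUBIC))
P=cloud(c)
h=cv2.cvtColor(im,cv2.COLOR_RGB2HSV)
# frame
m=((h[...,2]>170)&(h[...,1]<40)).astype(np.uint8); m[:150]=0; m[275:]=0; m[:,:255]=0;m[:,395:]=0
k,l,s,ce=cv2.connectedComponentsWithStats(m); i=1+s[1:,4].argmax(); print(s[i])
v,u=np.nonzero(l==i); Q=onplane(c,np.c_[u,v],0.018)[:,:2]
r=cv2.minAreaRect((Q*1000).astype(np.float32)); print('frame rect',r)
y=(h[...,0]>20)&(h[...,0]<30)&(h[...,1]>150)&(h[...,2]>120)
k,l,s,ce=cv2.connectedComponentsWithStats(y.astype(np.uint8))
for i in range(1,k):
    if s[i,4]>10: print('yel',ce[i],s[i],np.median(P[l==i],0).round(4))
print('frame cloud z',P[215,300:340:5,2].round(3))
st(); t=shot('top','t1')
cv2.imwrite('pics/t1z.png',cv2.resize(t['img'][120:480,60:400,::-1],None,fx=1.6,fy=1.6))
```

```text
[ 263  164  124  104 5943]
frame rect ((586.5157470703125, 190.27658081054688), (67.27334594726562, 115.67321014404297), 13.380558013916016)
yel [373.9119171  175.94818653] [365 167  19  19 193] [0.5721 0.254  0.0108]
yel [ 41.84615385 244.5       ] [ 34 243  16   4  26] [ 0.494  -0.1003  0.027 ]
frame cloud z [0.01  0.011 0.011 0.01  0.011 0.01  0.013 0.011]
t 1.45 tcp [0.5876 0.1868 0.3977] yawx 156.25 z [-0.0069 -0.0037 -1.    ] f [-0.06  1.39  0.1 ] w 0.0853 q [ 0.116  0.28   1.501 -0.003  1.367 -1.039]
```

View pics/w1z.png

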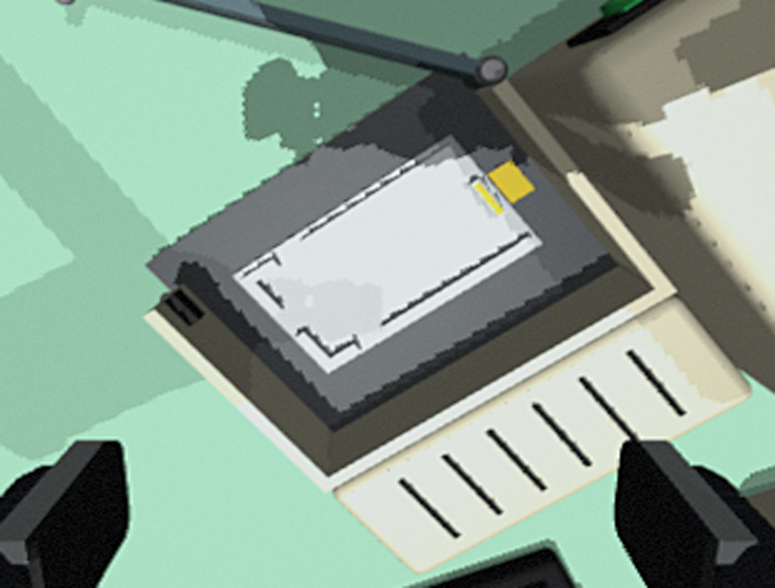

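View pics/t1z.png

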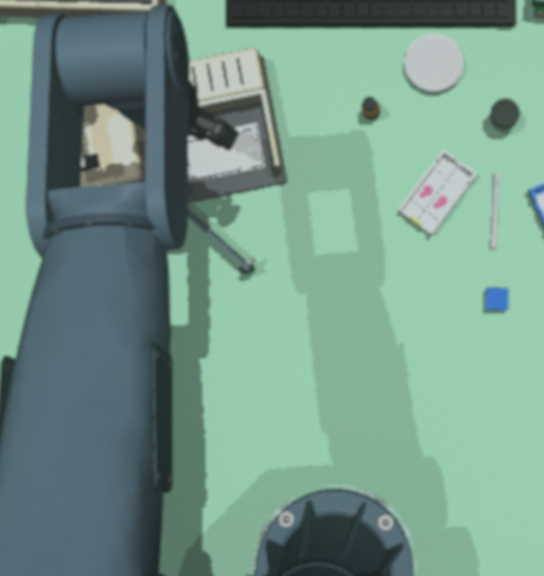

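Run:
```python
from h import *
c=shot('side','s1'); cv2.imwrite('pics/s1z.png',cv2.resize(c['img'][:260,60:400,::-1],None,fx=2.3,fy=2.3))
t=load('t1'); P=cloud(t); 
for v in range(100,300,10): print(v,[ (round(P[v,u,0],2),round(P[v,u,1],2),round(P[v,u,2],2)) for u in (85,100,120,140,160,170,180,190,200)])
```

```text
100 [(np.float64(0.84), np.float64(0.46), np.float64(0.07)), (np.float64(0.85), np.float64(0.43), np.float64(0.06)), (np.float64(0.85), np.float64(0.38), np.float64(0.06)), (np.float64(0.85), np.float64(0.33), np.float64(0.06)), (np.float64(0.85), np.float64(0.29), np.float64(0.05)), (np.float64(0.87), np.float64(0.28), np.float64(-0.0)), (np.float64(0.87), np.float64(0.25), np.float64(0.0)), (np.float64(0.87), np.float64(0.23), np.float64(-0.0)), (np.float64(0.88), np.float64(0.21), np.float64(-0.0))]
110 [(np.float64(0.82), np.float64(0.46), np.float64(0.06)), (np.float64(0.82), np.float64(0.43), np.float64(0.06)), (np.float64(0.82), np.float64(0.38), np.float64(0.06)), (np.float64(0.82), np.float64(0.33), np.float64(0.06)), (np.float64(0.83), np.float64(0.29), np.float64(0.04)), (np.float64(0.85), np.float64(0.28), np.float64(-0.0)), (np.float64(0.85), np.float64(0.25), np.float64(-0.0)), (np.float64(0.85), np.float64(0.23), np.float64(0.0)), (np.float64(0.85), np.float64(0.21), np.float64(-0.0))]
120 [(np.float64(0.8), np.float64(0.46), np.float64(0.05)), (np.float64(0.8), np.flo
[... 8325 characters left out ...]
4(0.25), np.float64(-0.0)), (np.float64(0.43), np.float64(0.23), np.float64(-0.0)), (np.float64(0.43), np.float64(0.2), np.float64(-0.0)), (np.float64(0.43), np.float64(0.18), np.float64(-0.0))]
290 [(np.float64(0.38), np.float64(0.21), np.float64(0.63)), (np.float64(0.38), np.float64(0.18), np.float64(0.65)), (np.float64(0.38), np.float64(0.15), np.float64(0.65)), (np.float64(0.38), np.float64(0.13), np.float64(0.64)), (np.float64(0.38), np.float64(0.11), np.float64(0.62)), (np.float64(0.41), np.float64(0.25), np.float64(0.0)), (np.float64(0.41), np.float64(0.23), np.float64(0.0)), (np.float64(0.41), np.float64(0.2), np.float64(-0.0)), (np.float64(0.41), np.float64(0.18), np.float64(-0.0))]
```

View pics/s1z.png

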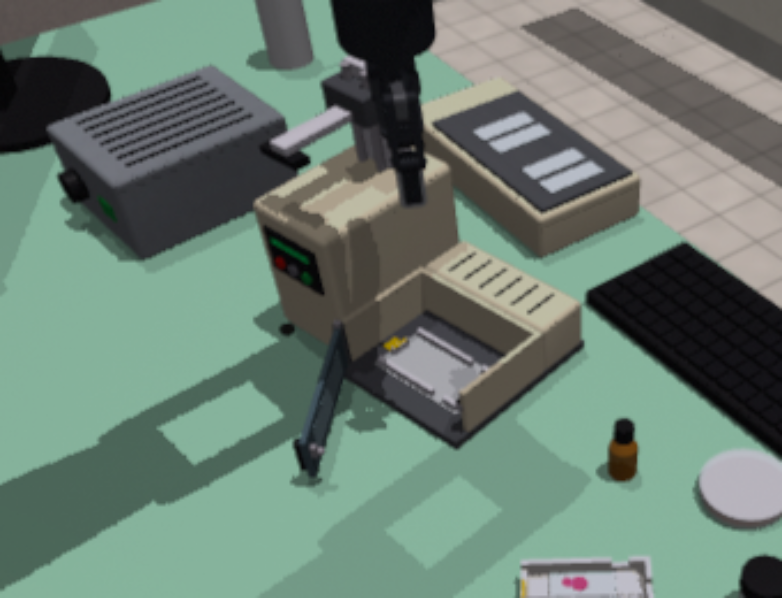

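```bash
cat >> h.py <<'E'
def rectfit(c,mask,z,tol=4):
    """robust outer rectangle of mask boundary on plane z: returns centre, yaw(deg, long axis), sizes"""
    cs,_=cv2.findContours(mask.astype(np.uint8),cv2.RETR_EXTERNAL,cv2.CHAIN_APPROX_NONE)
    k=max(cs,key=cv2.contourArea); Q=onplane(c,k[:,0,:],z)[:,:2]*1000
    (cx,cy),(w,h),a=cv2.minAreaRect(Q.astype(np.float32)); a=np.radians(a+(90 if h>w else 0)); 
    for it in range(6):
        ux=np.array([np.cos(a),np.sin(a)]);uy=np.array([-ux[1],ux[0]]); L=[];ang=[];wt=[]
        q=np.c_[Q@ux,Q@uy]
        for ax in(0,1):
            for sg in(1,-1):
                e=(q[:,ax]*sg); top=np.percentile(e,97); o=1-ax
                lo,hi=np.percentile(q[:,o],[5,95]); s=(e>top-tol)&(q[:,o]>lo+5)&(q[:,o]<hi-5)
                p=np.polyfit(q[s,o],q[s,ax],1)
                for _ in range(3):
                    r=np.abs(q[:,ax]-np.polyval(p,q[:,o])); s2=s&(r<1.2); 
                    if s2.sum()>8: p=np.polyfit(q[s2,o],q[s2,ax],1)
                L.append((ax,p,q[s2,o].mean())); ang.append(p[0]*(-1 if ax==0 else 1)); wt.append(s2.sum()*np.ptp(q[s2,o])**2)
        a+=np.average(ang,weights=wt)
    off=[np.polyval(p,0*m+np.mean(q[:,1-ax])) for ax,p,m in L]
    cen=ux*(off[0]+off[1])/2+uy*(off[2]+off[3])/2
    return cen, np.degrees(a), (off[0]-off[1],off[2]-off[3]), np.degrees(ang)
E
python3 - <<'E'
from h import *
c=load('w1'); im=c['img']; h=cv2.cvtColor(im,cv2.COLOR_RGB2HSV)
m=((h[...,2]>170)&(h[...,1]<40)).astype(np.uint8); m[:150]=0; m[275:]=0; m[:,:255]=0;m[:,395:]=0
k,l,s,ce=cv2.connectedComponentsWithStats(m); i=1+s[1:,4].argmax()
print(rectfit(c,l==i,0.018))
# back wall edge inner line, px from zoom (333,478),(668,290) ; zoom 2.5,2.1 off 170,90
px=np.array([(333,480),(668,290)])/[2.5,2.1]+[170,90]; A=onplane(c,px,0.06); d=A[1]-A[0]; print(A,np.degrees(np.arctan2(d[1],d[0])), np.linalg.norm(d))
m=(h[...,2]>150)&(h[...,1]<60); m[:, 100:]=0; m[:225]=0;m[345:]=0
m=cv2.morphologyEx(m.astype(np.uint8),cv2.MORPH_CLOSE,np.ones((15,15)))
print('white',rectfit(c,m,0.026))
E
```

```text
(array([586.66614452, 190.14098751]), np.float64(103.51488092180713), (np.float64(114.4989240001067), np.float64(65.87299884639935)), array([ 0.42405579, -0.1460629 , -0.30536543,  0.07805649]))
[[0.67123984 0.12960824 0.06      ]
 [0.63457064 0.28615185 0.06      ]] 103.18342632434562 0.16078101291800184
white (array([ 537.97281514, -123.86979406]), np.float64(145.97379522650624), (np.float64(140.464151802098), np.float64(108.71118827208528)), array([ 8.6630924 ,  5.2468451 , -4.96594586,  0.12418829]))
```

Run:
```python
from h import *
plan((0.587,0.190,0.365),103.4,8)
```

```text
yaw0 156.4 turn -53.0 z.down 0.99997 dist [ 0.0006  0.0014 -0.0332]
0.0,0.0,0.4,0,0,6.6,0.0,0.0,0.4,0,0,6.6,0.0,0.0,0.4,0,0,6.6,0.0,0.0,0.4,0,0,6.6,0.0,0.0,0.4,0,0,6.6,0.0,0.0,0.4,0,0,6.6,0.0,0.0,0.4,0,0,6.6,0.0,0.0,0.4,0,0,6.6
```

>>> move_arm(motion=[0, 0, 0.4, 0, 0, 6.6, 0, 0, 0.4, 0, 0, 6.6, 0, 0, 0.4, 0, 0, 6.6, 0, 0, 0.4, 0, 0, 6.6, 0, 0, 0.4, 0, 0, 6.6, 0, 0, 0.4, 0, 0, 6.6, 0, 0, 0.4, 0, 0, 6.6, 0, 0, 0.4, 0, 0, 6.6, 0, 0, 0, 0, 0, 0])

```text
time: 2.3
tool_pos: [0.5763, 0.2022, 0.3666]
tool_rot: [-1.97, -2.44, 0.008]
ft_force: [-1.0, 0.8, 0.1]
width: 0.0857
```

```bash
cat >> h.py <<'E'
def fine(xyz,yawx):
    s,T=st(); y=np.radians(yawx); X=np.array([np.cos(y),np.sin(y),0]);Z=np.array([0,0,-1.]);G=np.c_[X,np.cross(Z,X),Z]
    d=T[:3,:3].T@(np.array(xyz)-T[:3,3]); r=R.from_matrix(T[:3,:3].T@G).as_rotvec(degrees=True)
    print('fine cm',(d*100).round(2),'deg',r.round(2))
E
python3 - <<'E'
from h import *
fine((0.587,0.190,0.365),103.4); c=shot('wrist','w2')
im=c['img']; h=cv2.cvtColor(im,cv2.COLOR_RGB2HSV)
uv=proj(c,[0.587,0.19,0.018])[0]; print(uv)
m=((h[...,2]>150)&(h[...,1]<45)).astype(np.uint8)
k,l=cv2.connectedComponents(m); i=l[int(uv[1])+10,int(uv[0])]; print((l==i).sum())
print(rectfit(c,l==i,0.018))
b=cv2.boundingRect((l==i).astype(np.uint8)); print(b)
o=im[:,:,::-1].copy(); o[l==i]=o[l==i]//2+np.array([0,0,120],np.uint8)
cv2.imwrite('pics/w2z.png',np.hstack([cv2.resize(x[80:330,200:440],None,fx=1.65,fy=2.2) for x in (im[:,:,::-1],o)]))
E
```

```text
t 2.3 tcp [0.5763 0.2022 0.3666] yawx 102.19 z [-7.7e-03 -7.0e-04 -1.0e+00] f [-1.02  0.84  0.09] w 0.0857 q [ 0.143  0.296  1.547  0.     1.307 -0.07 ]
fine cm [-1.42  0.79  0.16] deg [-0.44 -0.06 -1.21]
[330.24229655 233.66549555]
6586
(array([586.65613358, 193.86575489]), np.float64(103.6584987600462), (np.float64(118.94040643848263), np.float64(65.84796182408002)), array([-15.59080122,   0.17088333,   0.23026135,  -0.27832296]))
(295, 172, 71, 115)
```

View pics/w2z.png

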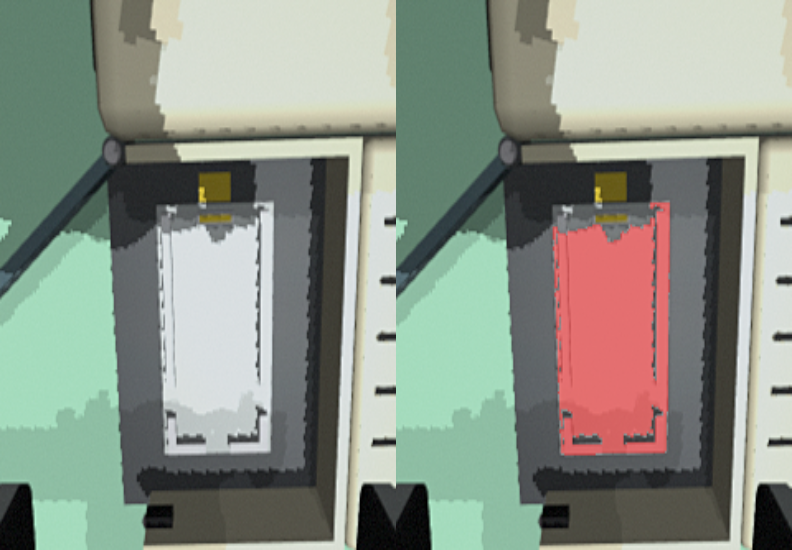

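View pics/w2.png

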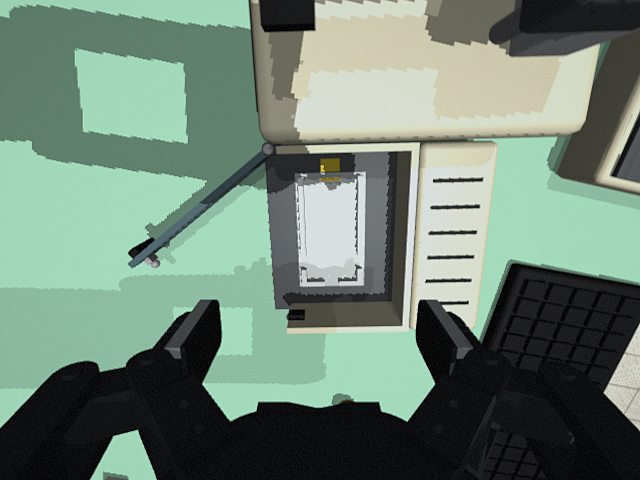

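Run:
```python
from h import *
c=load('w2')
px=np.array([(157,205),(273,202),(271,453),(165,454)])/[1.65,2.2]+[200,80]
for z in (0.018,):
    A=onplane(c,px,z)[:,:2]*1000; print(A.round(1)); 
    for i in range(4):
        d=A[(i+1)%4]-A[i]; print(np.linalg.norm(d).round(1),np.degrees(np.arctan2(d[1],d[0])).round(1))
    print('cen',A.mean(0))
# edges scan: profile rows in image
g=c['img'].astype(int).sum(2)//3
for v in (190,210,230,250,265): print(v,g[v,285:305],g[v,355:375])
for u in (310,340,355): print(u,g[165:182,u],g[278:294,u])
y=cv2.cvtColor(c['img'],cv2.COLOR_RGB2HSV); m=(y[...,0]>20)&(y[...,0]<32)&(y[...,1]>130)&(y[...,2]>60)
v,u=np.nonzero(m);s=(v<200)&(v>140)&(u>300)&(u<360); print(u[s].min(),u[s].max(),v[s].min(),v[s].max())
```

```text
[[541.8 240.5]
 [605.9 255.6]
 [633.9 142.6]
 [568.8 127.8]]
65.9 13.3
116.4 -76.1
66.7 -167.2
115.9 103.5
cen [587.61393854 191.64606098]
190 [110 103 106 106 107 102 106 108 103  81 125 208 117 189 227 222 225 211
 162 222] [226 195  90 192 230 222 220 223 222 222 185 105 118 120 120 118 119 120
 120 117]
210 [101 106 102 105 105 104 102 102 106 104 111 161 177 116 211 228 223 224
 211 168] [200 170 100 219 225 223 221 223 225 222 152 108 117 119 119 118 119 120
 118 116]
230 [104 102 103 105 101 104 103 105 105 102 100 119 174 197 200 226 223 222
 224 211] [172  88 118 238 225 220 221 221 226 218 116 113 115 120 119 117 118 118
 115 116]
250 [100  99 100 103 100 101 100 101 100 102 101  98 112 185 231 211 226 222
 222 220] [209  55 133 235 223 220 221 223 225 183 101 111 112 115 113 115 112 115
 112 111]
265 [ 83  85  87  86  89  85  85  86  89  89  89  86  78 105 192 201 200 202
 199 196] [ 59  81 123 133 172 234 227 228 225 154 100 111 110 111 113 111 109 109
 109 109]
310 [ 40  37  44  42  40  39  40  42  86  97  95  91  93  88 109 124 122] [151  90  60  79 183 213 207 216 159  88  84  86  87  86  89  92]
340 [ 38  40  35  38  35  33  31  77  95  95  83  94  92 113 127 134 118] [ 97  64  52 171 217 218 219 193 125  83  89  92  90  90  94  60]
355 [ 68  84 102 114 108 105 123 195 216 166 103  88  85 127 216 243 237] [ 67  57  65 185 218 214 219 171 100  87  88  91  93  91  90  91]
320 339 158 180
```

Run:
```python
from h import *
c=load('w2');P=cloud(c)
print('table',P[230:250,20:80].reshape(-1,3).mean(0),P[360:380,240:300].reshape(-1,3).mean(0))
print('rim R',np.median(P[200:250,359:364].reshape(-1,3),0),'rim bottom',np.median(P[282:285,312:320].reshape(-1,3),0),'rim left',P[230,295:303,2])
print('floor',np.median(P[200:250,320:350].reshape(-1,3),0),'deck',np.median(P[200:250,375:380].reshape(-1,3),0),np.median(P[200:250,282:290].reshape(-1,3),0))
print('back wall top',np.median(P[200:280,412:416].reshape(-1,3),0),'tower',np.median(P[60:100,300:500].reshape(-1,3),0))
for n in('w1','top0'):
    c=load(n);P=cloud(c)
    if n=='w1': print(P[215,255:400:4].round(3)[:,2])
```

```text
table [0.30103916 0.11656762 0.00200947] [0.55493839 0.00702332 0.00182967]
rim R [0.61455913 0.20528327 0.01811016] rim bottom [0.58371489 0.13528399 0.01863193] rim left [0.01116615 0.0103234  0.0092203  0.01157907 0.00963962 0.0187774
 0.0174099  0.01916375]
floor [0.58964552 0.19839994 0.01118004] deck [0.63142015 0.2072145  0.01038126] [0.54155587 0.18781483 0.01044803]
back wall top [0.65492636 0.21128106 0.06012571] tower [0.59172686 0.31153382 0.1502901 ]
[0.01  0.01  0.01  0.012 0.011 0.017 0.018 0.012 0.011 0.011 0.011 0.012
 0.013 0.012 0.012 0.01  0.011 0.012 0.012 0.011 0.011 0.011 0.012 0.01
 0.01  0.011 0.012 0.018 0.018 0.018 0.011 0.01  0.01  0.009 0.009 0.011
 0.01 ]
```

Run:
```python
from h import *
for n in('w2','w1'):
    c=load(n);P=cloud(c)
    for th in (0.0135,0.0145,0.0155):
        m=(P[...,2]>th)&(P[...,2]<0.024)
        loc=np.hypot(P[...,0]-.587,P[...,1]-.191)<0.07; m&=loc
        m2=cv2.morphologyEx(m.astype(np.uint8),cv2.MORPH_CLOSE,np.ones((13,13)))
        try:
            print(n,th,m.sum(),rectfit(c,m2,0.018,tol=5))
        except Exception as e: print(e)
    o=c['img'][:,:,::-1].copy(); o[m]=(0,0,255); cv2.imwrite('pics/%sm.png'%n,cv2.resize(o[130:330,230:430],None,fx=3,fy=3,interpolation=0))
```

```text
w2 0.0135 1563 (array([652.86030985, 204.40770125]), np.float64(103.37768163125679), (np.float64(108.39922666896007), np.float64(-75.48597521634201)), array([-5.04506307e+01,  3.34638877e+00, -1.21084700e+02,  1.15598590e-01]))
zero-size array to reduction operation maximum which has no identity
w2 0.0155 1472 (array([281.8820389 ,  99.50308476]), np.float64(103.79528151687781), (np.float64(109.59004092793816), np.float64(-576.8252009820395)), array([-13.68181951,  -4.38712543,  -2.96388593, 746.83109098]))
expected non-empty vector for x
expected non-empty vector for x
expected non-empty vector for xh.py:55: RuntimeWarning: Mean of empty slice.
  L.append((ax,p,q[s2,o].mean())); ang.append(p[0]*(-1 if ax==0 else 1)); wt.append(s2.sum()*np.ptp(q[s2,o])**2)
  ret = ret.dtype.type(ret / rcount)
```

View pics/w2m.png

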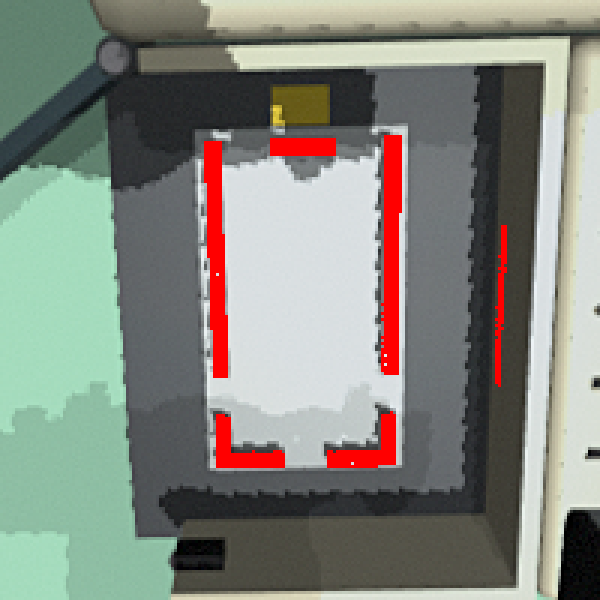

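```bash
cat >> h.py <<'E'
def rimpts(c,cen,yaw,zlo,zhi,zp,mx=66,my=40):
    P=cloud(c); y=np.radians(yaw);X=np.array([np.cos(y),np.sin(y)]);Y=np.array([-X[1],X[0]])
    m=(P[...,2]>zlo)&(P[...,2]<zhi); d=(P[...,:2]-np.array(cen))*1000
    m&=(abs(d@X)<mx)&(abs(d@Y)<my)
    m=cv2.morphologyEx(m.astype(np.uint8),cv2.MORPH_OPEN,np.ones((2,2)))>0
    v,u=np.nonzero(m); return np.c_[u,v],m
def rimfit(c,cen,yaw,zlo,zhi,zp,mx=66,my=40):
    uv,m=rimpts(c,cen,yaw,zlo,zhi,zp,mx,my); Q=onplane(c,uv,zp)[:,:2]*1000
    # include pixel footprint: plain pixel centres
    r=cv2.minAreaRect(Q.astype(np.float32)); a=r[2]+(90 if r[1][1]>r[1][0] else 0)
    # percentile-based in best yaw
    best=None
    for aa in np.arange(a-4,a+4,.1):
        t=np.radians(aa);X=np.array([np.cos(t),np.sin(t)]);Y=np.array([-X[1],X[0]]);q=np.c_[Q@X,Q@Y]
        lo=np.percentile(q,.7,axis=0);hi=np.percentile(q,99.3,axis=0); w=np.prod(hi-lo)
        if best is None or w<best[0]: best=(w,aa,X*(lo[0]+hi[0])/2+Y*(lo[1]+hi[1])/2,hi-lo)
    print('n',len(uv),'minrect',np.round(r[0],1),np.round(r[1],1),round(a,2),'pct yaw',round(best[1],2),'cen',best[2].round(2),'size',best[3].round(1)); return best,m
E
python3 - <<'E'
from h import *
for n in('w2','w1'):
    c=load(n); rimfit(c,(.5875,.191),103.4,.0148,.024,.018)
E
```

```text
n 1374 minrect [588.9 189.8] [ 62.1 112.6] 103.5 pct yaw 103.3 cen [588.83 189.81] size [112.1  61.9]
n 1200 minrect [588.6 191. ] [ 62.5 112.1] 103.57 pct yaw 103.57 cen [588.59 190.97] size [111.5  62.2]
```

Run:
```python
from h import *
plan((0.538,-0.124,0.365),146,10)
```

```text
yaw0 102.53 turn 43.47 z.down 0.99997 dist [-0.0383 -0.3264 -0.0021]
-3.1,-1.1,0.0,0,0,-4.3,-3.0,-1.3,0.0,0,0,-4.3,-2.9,-1.5,0.0,0,0,-4.3,-2.8,-1.8,0.0,0,0,-4.3,-2.6,-2.0,0.0,0,0,-4.3,-2.5,-2.2,0.0,0,0,-4.3,-2.3,-2.3,0.0,0,0,-4.3,-2.1,-2.5,0.0,0,0,-4.3,-1.9,-2.7,0.0,0,0,-4.3,-1.7,-2.8,0.0,0,0,-4.3
```

>>> move_arm(motion=[-3.1, -1.1, 0, 0, 0, -4.3, -3.0, -1.3, 0, 0, 0, -4.3, -2.9, -1.5, 0, 0, 0, -4.3, -2.8, -1.8, 0, 0, 0, -4.3, -2.6, -2.0, 0, 0, 0, -4.3, -2.5, -2.2, 0, 0, 0, -4.3, -2.3, -2.3, 0, 0, 0, -4.3, -2.1, -2.5, 0, 0, 0, -4.3, -1.9, -2.7, 0, 0, 0, -4.3, -1.7, -2.8, 0, 0, 0, -4.3, 0, 0, 0, 0, 0, 0, 0, 0, 0, 0, 0, 0])

```text
time: 3.35
tool_pos: [0.5442, -0.127, 0.3739]
tool_rot: [0.762, 3.044, -0.001]
ft_force: [-0.7, 0.8, -0.2]
width: 0.0852
```

Run:
```python
from h import *
fine((0.538,-0.124,0.365),146); c=shot('wrist','w3')
b,m=rimfit(c,(.537,-.125),146,.022,.034,.026)
b,m=rimfit(c,(.537,-.125),146,.019,.034,.026)
o=c['img'][:,:,::-1].copy(); o[m]=(0,0,255); cv2.imwrite('pics/w3m.png',np.hstack([cv2.resize(x[100:350,200:440],None,fx=1.65,fy=1.65,interpolation=0) for x in (c['img'][:,:,::-1],o)]))
```

```text
t 3.35 tcp [ 0.5442 -0.127   0.3739] yawx 151.88 z [ 0.003  -0.0014 -1.    ] f [-0.7   0.84 -0.16] w 0.0852 q [-0.442  0.173  1.68   0.     1.285 -1.522]
fine cm [ 0.69 -0.03  0.89] deg [0.02 0.19 5.88]
n 1454 minrect [ 538.7 -130.1] [ 62.1 112.5] 144.9 pct yaw 145.0 cen [ 538.68 -130.12] size [111.9  61.9]
n 1739 minrect [ 538.6 -130.1] [ 62.1 112.6] 144.9 pct yaw 144.9 cen [ 538.55 -130.06] size [112.   61.8]
```

View pics/w3m.png

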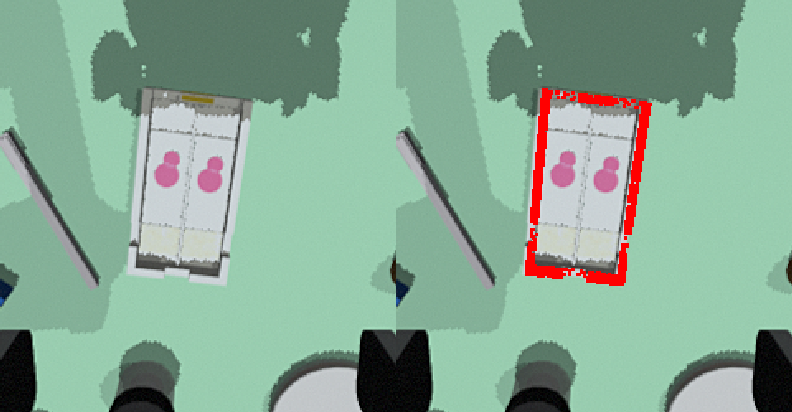

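View pics/w3.png

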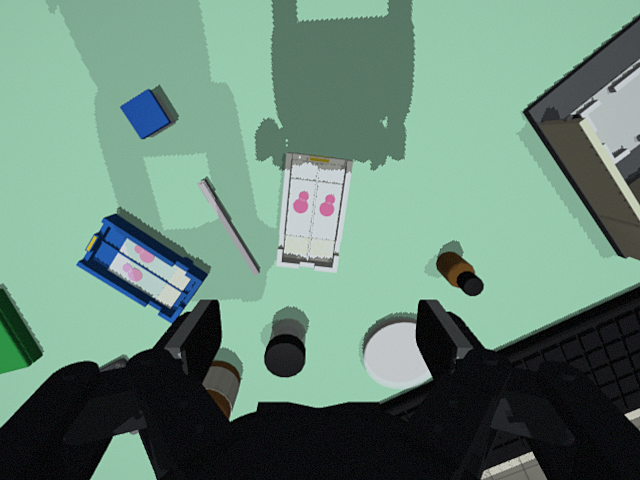

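Run:
```python
from h import *
fine((0.5386,-0.1301,0.215),144.95)
```

```text
t 3.4 tcp [ 0.5443 -0.1268  0.374 ] yawx 151.89 z [ 0.0032 -0.0021 -1.    ] f [ 0.16 -0.57 -0.4 ] w 0.0852 q [-4.410e-01  1.730e-01  1.680e+00 -1.000e-03  1.285e+00 -1.521e+00]
fine cm [ 0.41 -0.56 15.9 ] deg [-0.01  0.22  6.94]
```

>>> move_arm(motion=[0.1, -0.1, 2.5, 0, 0, 2.3, 0.1, -0.1, 3.0, 0, 0.1, 2.3, 0.1, -0.2, 3.0, 0, 0.1, 2.3, 0.1, -0.2, 3.0, 0, 0, 0, 0, 0, 2.5, 0, 0, 0, 0, 0, 1.5, 0, 0, 0, 0, 0, 0, 0, 0, 0])

```text
time: 3.98
tool_pos: [0.5411, -0.12, 0.2187]
tool_rot: [0.92, 2.992, 0.001]
ft_force: [-1.0, 0.6, -1.2]
width: 0.0855
```

Run:
```python
from h import *
fine((0.5386,-0.1301,0.176),144.95)
c=shot('wrist','w4')
b,m=rimfit(c,(.5385,-.130),145,.022,.034,.026)
```

```text
t 3.98 tcp [ 0.5411 -0.12    0.2187] yawx 145.81 z [ 0.0107 -0.0029 -0.9999] f [-0.97  0.59 -1.23] w 0.0855 q [-0.433  0.374  1.787  0.002  0.97  -1.408]
fine cm [-0.31 -0.99  4.27] deg [0.21 0.6  0.86]
n 5064 minrect [ 538.1 -130.3] [ 62.2 112.9] 144.92 pct yaw 145.02 cen [ 538.11 -130.25] size [112.5  62. ]
```

View pics/w4.png

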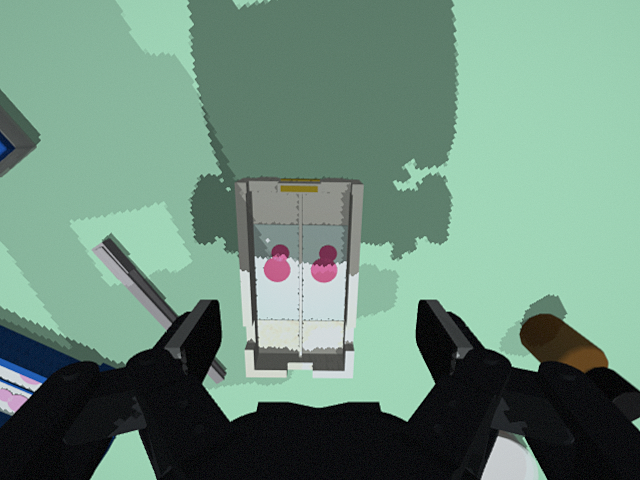

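>>> move_arm(motion=[-0.2, -0.5, 0.3, 0.1, 0.3, 0.4, -0.1, -0.5, 0.3, 0.1, 0.3, 0.4, 0, 0, 0.5, 0, 0, 0, 0, 0, 0, 0, 0, 0])

```text
time: 4.37
tool_pos: [0.5406, -0.1293, 0.2129]
tool_rot: [0.936, 2.991, -0.001]
ft_force: [-0.9, 0.5, -0.1]
width: 0.0853
```

Run:
```python
from h import *
fine((0.5384,-0.1302,0.176),144.95)
```

```text
t 4.37 tcp [ 0.5406 -0.1293  0.2129] yawx 145.24 z [ 0.0066 -0.0029 -1.    ] f [-0.86  0.54 -0.15] w 0.0853 q [-0.448  0.387  1.783  0.     0.964 -1.413]
fine cm [ 0.15 -0.21  3.69] deg [0.08 0.4  0.29]
```

>>> move_arm(motion=[0.1, -0.2, 0.8, 0.1, 0.3, 0.3, 0.1, -0.1, 1.0, 0, 0.2, 0, 0, 0, 1.0, 0, 0, 0, 0, 0, 0.5, 0, 0, 0, 0, 0, 0, 0, 0, 0])

```text
time: 4.78
tool_pos: [0.5379, -0.1318, 0.1788]
tool_rot: [0.948, 2.993, -0.0]
ft_force: [-0.3, -1.0, -0.5]
width: 0.0852
```

Run:
```python
from h import *
fine((0.5384,-0.1302,0.176),144.95)
```

```text
t 4.78 tcp [ 0.5379 -0.1318  0.1788] yawx 144.85 z [ 2.e-03 -9.e-04 -1.e+00] f [-0.28 -1.   -0.52] w 0.0852 q [-0.455  0.445  1.791  0.     0.904 -1.412]
fine cm [0.05 0.16 0.28] deg [ 0.02  0.12 -0.1 ]
```

>>> move_arm(motion=[0, 0.1, 0.3, 0, 0, 0, 0, 0, 0.1, 0, 0, 0, 0, 0, 0, 0, 0, 0, 0, 0, 0, 0, 0, 0, 0, 0, 0, 0, 0, 0, 0, 0, 0, 0, 0, 0, 0, 0, 0, 0, 0, 0], jaw=180, force=35)

```text
time: 5.37
tool_pos: [0.5384, -0.1307, 0.1737]
tool_rot: [0.948, 2.995, -0.0]
ft_force: [-0.5, -0.6, -0.6]
width: 0.0613
```

Run:
```python
from h import *
st()
```

```text
t 5.37 tcp [ 0.5384 -0.1307  0.1737] yawx 144.87 z [ 5.e-04 -3.e-04 -1.e+00] f [-0.51 -0.6  -0.62] w 0.0613 q [-0.452  0.455  1.789 -0.     0.897 -1.41 ]
```

>>> move_arm(motion=[0, 0, -0.5, 0, 0, 0, 0, 0, -1.5, 0, 0, 0, 0, 0, -2.5, 0, 0, 0, 0, 0, -3.0, 0, 0, 0, 0, 0, -2.5, 0, 0, 0, 0, 0, -1, 0, 0, 0, 0, 0, 0, 0, 0, 0])

```text
time: 5.95
tool_pos: [0.5371, -0.13, 0.2874]
tool_rot: [-0.947, -2.99, -0.001]
ft_force: [-0.5, -0.7, -1.4]
width: 0.0611
```

Run:
```python
from h import *
st()
plan((0.575,0.1894,0.29),103.4,13)
```

```text
t 5.95 tcp [ 0.5371 -0.13    0.2874] yawx 144.86 z [-0.0044  0.0022 -1.    ] f [-0.46 -0.66 -1.4 ] w 0.0611 q [-0.452  0.268  1.758  0.     1.12  -1.41 ]
yaw0 144.86 turn -41.46 z.down 0.99999 dist [0.0379 0.3194 0.0026]
1.2,2.2,-0.0,0,0,3.2,1.3,2.1,-0.0,0,0,3.2,1.4,2.0,-0.0,0,0,3.2,1.5,2.0,-0.0,0,0,3.2,1.6,1.9,-0.0,0,0,3.2,1.7,1.8,-0.0,0,0,3.2,1.8,1.7,-0.0,0,0,3.2,1.9,1.6,-0.0,0,0,3.2,2.0,1.5,-0.0,0,0,3.2,2.1,1.3,-0.0,0,0,3.2,2.1,1.2,-0.0,0,0,3.2,2.2,1.1,-0.0,0,0,3.2,2.3,1.0,-0.0,0,0,3.2
```

>>> move_arm(motion=[1.2, 2.2, 0, 0, 0, 3.2, 1.3, 2.1, 0, 0, 0, 3.2, 1.4, 2.0, 0, 0, 0, 3.2, 1.5, 2.0, 0, 0, 0, 3.2, 1.6, 1.9, 0, 0, 0, 3.2, 1.7, 1.8, 0, 0, 0, 3.2, 1.8, 1.7, 0, 0, 0, 3.2, 1.9, 1.6, 0, 0, 0, 3.2, 2.0, 1.5, 0, 0, 0, 3.2, 2.1, 1.3, 0, 0, 0, 3.2, 2.1, 1.2, 0, 0, 0, 3.2, 2.2, 1.1, 0, 0, 0, 3.2, 2.3, 1.0, 0, 0, 0, 3.2, 0, 0, 0, 0, 0, 0, 0, 0, 0, 0, 0, 0])

```text
time: 7.2
tool_pos: [0.5776, 0.2023, 0.266]
tool_rot: [-1.988, -2.406, 0.024]
ft_force: [-0.4, -0.6, -1.3]
width: 0.0614
```

Run:
```python
from h import *
fine((0.5889,0.1894,0.24),103.4)
c=shot('wrist','w5')
```

```text
t 7.2 tcp [0.5776 0.2023 0.266 ] yawx 100.88 z [-0.0258  0.0011 -0.9997] f [-0.37 -0.57 -1.34] w 0.0614 q [ 0.142  0.42   1.603  0.005  1.143 -0.05 ]
fine cm [-1.49  0.93  2.57] deg [-1.43 -0.38 -2.52]
```

View pics/w5.png

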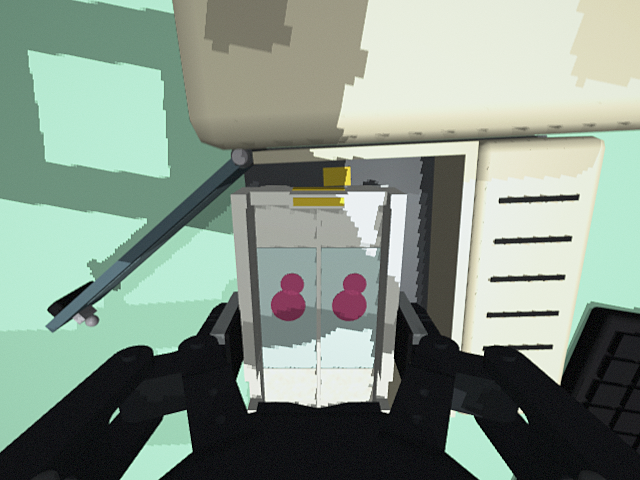

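>>> move_arm(motion=[-0.5, 0.3, 0, -0.5, -0.2, -0.9, -0.5, 0.3, 0, -0.5, -0.2, -0.9, -0.5, 0.3, 0, -0.4, 0, -0.7, 0, 0, 0, 0, 0, 0])

```text
time: 7.58
tool_pos: [0.5898, 0.1851, 0.2633]
tool_rot: [-1.943, -2.469, 0.004]
ft_force: [-0.0, -0.5, -1.7]
width: 0.0612
```

Run:
```python
from h import *
fine((0.5889,0.1894,0.215),103.4)
c=shot('wrist','w6'); P=cloud(c); s=arm.read_state(); z=s['tool_pos'][2]-.1477
T=c['T']; Q=(P-T[:3,3])@T[:3,:3]; m=(abs(Q[...,2]-.1477)<.008)&(abs(Q[...,0])<.08)&(abs(Q[...,1])<.045)
# rim pts in tool frame
q=Q[m]*1000; print(m.sum(), np.percentile(q,[1,99],axis=0).round(1))
A=np.c_[q[:,:2],np.ones(len(q))]; k=np.linalg.lstsq(A,q[:,2],rcond=None)[0]; print('tilt',np.degrees(k[:2]),k[2])
for x0 in range(-20,56,6):
    r=q[abs(q[:,0]-x0)<2]; 
    if len(r): print(x0,np.percentile(r[:,1],[1,99]).round(1))
```

```text
t 7.58 tcp [0.5898 0.1851 0.2633] yawx 103.61 z [-0.0016 -0.0017 -1.    ] f [-0.05 -0.55 -1.75] w 0.0612 q [ 0.113  0.43   1.596 -0.002  1.117 -0.124]
fine cm [0.45 0.03 4.83] deg [-0.11  0.07  0.21]
10939 [[-37.7 -43.  140.3]
 [ 56.   41.1 155.4]]
tilt [0.6126877  0.02973587] 148.6109105891697
-20 [-31.9  29.7]
-14 [-31.9  29.7]
-8 [-31.9  29.8]
-2 [-31.9  29.8]
4 [-31.9  29.8]
10 [-38.2  36. ]
16 [-31.9  29.8]
22 [-32.   29.8]
28 [-32.   29.8]
34 [-31.9  29.7]
40 [-31.9  29.7]
46 [-31.9  29.8]
52 [-31.6  29.4]
```

Run:
```python
from h import *
t=np.radians(13.4);fx=np.array([np.cos(t),np.sin(t)]);fy=np.array([-fx[1],fx[0]])
for n in('w2','w6','w1','w5'):
    c=load(n);P=cloud(c); m=(abs(P[...,2]-.060)<.004)&(np.hypot(P[...,0]-.589,P[...,1]-.19)<.13)
    m=cv2.morphologyEx(m.astype(np.uint8),cv2.MORPH_OPEN,np.ones((3,3)))>0
    v,u=np.nonzero(m); Q=onplane(c,np.c_[u,v],.06)[:,:2]*1000-[588.8,189.8]; a=Q@fx;b=Q@fy
    out=[]
    for lo in range(0,75,15):
        s=(b>lo)&(b<lo+15)&(a>50)&(a<70); out.append(np.percentile(a[s],2).round(1) if s.sum()>5 else None)
    o2=[]
    for lo in range(-20,60,15):
        s=(a>lo)&(a<lo+15)&(b>70)&(b<90); o2.append(np.percentile(b[s],2).round(1) if s.sum()>5 else None)
    print(n,'back(64)',out,'cheek(79)',o2)
```

```text
w2 back(64) [np.float64(62.4), np.float64(62.4), np.float64(62.3), np.float64(62.1), np.float64(62.1)] cheek(79) [np.float64(80.2), np.float64(80.1), np.float64(80.3), np.float64(80.1), np.float64(80.5), np.float64(70.1)]
w6 back(64) [np.float64(61.9), np.float64(61.9), np.float64(61.8), np.float64(61.9), np.float64(61.8)] cheek(79) [np.float64(80.1), np.float64(80.1), np.float64(80.2), np.float64(80.2), np.float64(80.3), np.float64(70.5)]
w1 back(64) [np.float64(61.6), np.float64(61.2), np.float64(61.3), np.float64(61.3), np.float64(61.2)] cheek(79) [np.float64(79.8), np.float64(79.8), np.float64(79.8), np.float64(79.8), np.float64(80.0), np.float64(70.5)]
w5 back(64) [np.float64(61.9), np.float64(61.8), np.float64(61.7), np.float64(61.7), np.float64(61.7)] cheek(79) [np.float64(80.1), np.float64(80.2), np.float64(80.2), np.float64(80.2), np.float64(80.3), np.float64(70.5)]
```

Run:
```python
from h import *
t=np.radians(13.4);fx=np.array([np.cos(t),np.sin(t)]);fy=np.array([-fx[1],fx[0]])
for n in('w2','w6'):
    c=load(n);P=cloud(c); m=(P[...,2]>.0148)&(P[...,2]<.024)&(np.hypot(P[...,0]-.589,P[...,1]-.19)<.075)
    v,u=np.nonzero(m); Q=onplane(c,np.c_[u,v],.018)[:,:2]*1000-[588.8,189.8]; a=Q@fx;b=Q@fy
    s=(b>42)&(abs(a)<40); print(n,s.sum(),'a',np.percentile(a[s],[0,1,5,95,99,100]).round(1),'b',np.percentile(b[s],[5,50,90,95,99,100]).round(1))
    for lo in range(-36,36,3):
        k=s&(a>=lo)&(a<lo+3)
        if k.sum()>2: print((lo,b[k].min().round(1),b[k].max().round(1),k.sum()),end=' ')
    print()
c=load('w6');cv2.imwrite('pics/w6z.png',cv2.resize(c['img'][130:260,200:460,::-1],None,fx=3,fy=3,interpolation=2))
```

```text
w2 328 a [-31.9 -31.8 -31.   29.4  29.9  30. ] b [43.3 52.9 56.5 56.9 57.2 57.3]
(-33, np.float64(42.4), np.float64(56.6), np.int64(34)) (-30, np.float64(42.4), np.float64(56.6), np.int64(52)) (-27, np.float64(50.0), np.float64(56.5), np.int64(8)) (-12, np.float64(52.4), np.float64(57.1), np.int64(12)) (-9, np.float64(52.3), np.float64(57.1), np.int64(24)) (-6, np.float64(52.3), np.float64(57.0), np.int64(18)) (-3, np.float64(52.2), np.float64(56.9), np.int64(18)) (0, np.float64(52.2), np.float64(56.9), np.int64(18)) (3, np.float64(52.1), np.float64(56.8), np.int64(18)) (6, np.float64(52.1), np.float64(56.8), np.int64(18)) (9, np.float64(52.0), np.float64(56.7), np.int64(6)) (24, np.float64(42.2), np.float64(57.3), np.int64(44)) (27, np.float64(42.2), np.float64(57.2), np.int64(58)) 
w6 728 a [-32.1 -31.9 -31.1  29.1  29.8  30. ] b [43.4 53.2 56.4 56.9 57.  57.1]
(-33, np.float64(42.5), np.float64(56.9), np.int64(80)) (-30, np.float64(42.6), np.float64(56.9), np.int64(111)) (-27, np.float64(46.4), np.float64(56.9), np.int64(22)) (-12, np.float64(52.0), np.float64(56.9), np.int64(34)) (-9, np.float64(52.0), np.float64(56.9), np.int64(36)) (-6, np.float64(52.0), np.float64(56.9), np.int64(45)) (-3, np.float64(52.0), np.float64(57.0), np.int64(45)) (0, np.float64(52.1), np.float64(57.0), np.int64(45)) (3, np.float64(52.1), np.float64(57.0), np.int64(44)) (6, np.float64(52.1), np.float64(57.0), np.int64(36)) (9, np.float64(52.1), np.float64(57.0), np.int64(9)) (24, np.float64(42.1), np.float64(57.1), np.int64(101)) (27, np.float64(42.1), np.float64(57.1), np.int64(119))
```

View pics/w6z.png

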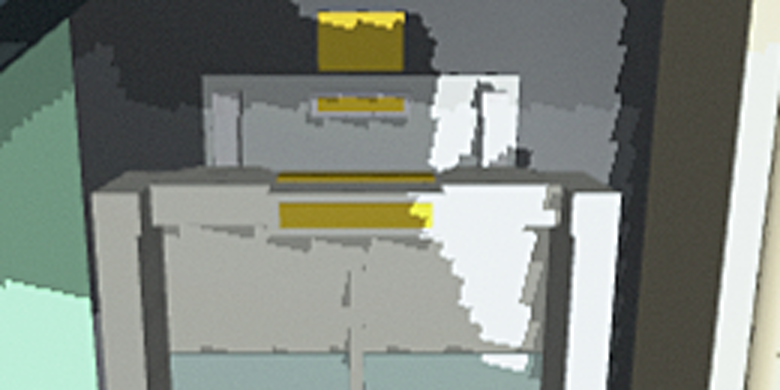

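Run:
```python
from h import *
c=load('w6'); P=cloud(c);T=c['T']; Q=(P-T[:3,3])@T[:3,:3]*1000
m=(abs(Q[...,2]-148.3)<3)&(abs(Q[...,1]+1)<35)&(Q[...,0]>40)
v,u=np.nonzero(m); f=240/np.tan(np.radians(float(c['fovy']))/2)
d=rays(c,np.c_[u,v])@c['hand_eye'][:3,:3].T; o=c['hand_eye'][:3,3]; q=(o+d*((.148-o[2])/d[:,2])[:,None])*1000
for lo in range(-36,36,4):
    k=(q[:,1]>=lo)&(q[:,1]<lo+4)
    if k.sum()>2: print((lo,q[k,0].min().round(1),q[k,0].max().round(1),np.median(Q[v[k],u[k],2]).round(1)))
# dock rim in tool frame
m=(P[...,2]>.0148)&(P[...,2]<.024)&(Q[...,0]>45)&(Q[...,0]<75)&(abs(Q[...,1])<36); v,u=np.nonzero(m)
W=onplane(c,np.c_[u,v],.018); q=(W-T[:3,3])@T[:3,:3]*1000; print('dock tool x',np.percentile(q[:,0],[1,98,99.5]),'y',np.percentile(q[:,1],[.5,99.5]))
```

```text
(-36, np.float64(40.0), np.float64(93.6), np.float64(147.4))
(-32, np.float64(39.6), np.float64(93.6), np.float64(147.4))
(-28, np.float64(39.6), np.float64(93.6), np.float64(148.0))
(-24, np.float64(92.4), np.float64(93.6), np.float64(148.2))
(-20, np.float64(92.7), np.float64(93.6), np.float64(147.9))
(-16, np.float64(92.4), np.float64(93.3), np.float64(148.7))
(-12, np.float64(51.1), np.float64(93.6), np.float64(147.4))
(-8, np.float64(51.1), np.float64(93.6), np.float64(147.2))
(-4, np.float64(51.1), np.float64(93.6), np.float64(147.2))
(0, np.float64(51.1), np.float64(93.6), np.float64(147.3))
(4, np.float64(51.1), np.float64(93.6), np.float64(147.2))
(8, np.float64(51.1), np.float64(93.6), np.float64(147.6))
(12, np.float64(92.4), np.float64(93.6), np.float64(148.2))
(16, np.float64(92.4), np.float64(93.6), np.float64(147.9))
(20, np.float64(52.6), np.float64(93.3), np.float64(149.4))
(24, np.float64(39.6), np.float64(93.3), np.float64(147.6))
(28, np.float64(39.6), np.float64(93.6), np.float64(147.3))
(32, np.float64(92.4), np.float64(93.6), np.float64(147.8))
dock tool x [47.16202265 62.09803714 62.10258343] y [-31.13315831  30.76463422]
```

Run:
```python
from h import *
t=np.radians(13.4);fx=np.array([np.cos(t),np.sin(t)]);fy=np.array([-fx[1],fx[0]])
for n in('w1','w2','w6'):
    c=load(n)
    uv,m=rimpts(c,(.5888,.1898),103.4,.0148,.024,.018); Q=onplane(c,uv,.018)[:,:2]*1000-[588.8,189.8]; a=Q@fx;b=Q@fy
    for lo in range(-60,60,10):
        k=(b>=lo)&(b<lo+10)
        if k.sum()>6: print((lo,a[k].min().round(1),a[k].max().round(1)),end=' ')
    print()
```

```text
(-60, np.float64(-30.9), np.float64(31.3)) (-50, np.float64(-31.0), np.float64(31.4)) (-40, np.float64(-30.6), np.float64(31.2)) (-30, np.float64(-29.8), np.float64(30.2)) (-20, np.float64(-31.1), np.float64(31.3)) (-10, np.float64(-31.0), np.float64(31.3)) (0, np.float64(-31.1), np.float64(31.3)) (10, np.float64(-31.2), np.float64(31.2)) (20, np.float64(-31.3), np.float64(31.2)) (30, np.float64(-31.0), np.float64(31.1)) (40, np.float64(-31.3), np.float64(31.1)) (50, np.float64(-31.2), np.float64(31.0)) 
(-60, np.float64(-30.7), np.float64(30.6)) (-50, np.float64(-30.5), np.float64(30.5)) (-40, np.float64(-30.1), np.float64(30.4)) (-30, np.float64(-30.5), np.float64(31.1)) (-20, np.float64(-30.4), np.float64(31.0)) (-10, np.float64(-30.9), np.float64(30.9)) (0, np.float64(-30.7), np.float64(30.7)) (10, np.float64(-31.0), np.float64(30.5)) (20, np.float64(-31.0), np.float64(30.3)) (30, np.float64(-30.5), np.float64(31.1)) (40, np.float64(-31.0), np.float64(30.9)) (50, np.float64(-30.8), np.float64(30.7)) 
(40, np.float64(-31.5), np.float64(30.5)) (50, np.float64(-31.3), np.float64(30.7))
```

```bash
sed -i 's/np.ones((2,2))/np.ones((3,3))/' h.py
python3 - <<'E'
from h import *
fine((0.58865,0.1907,0.200),103.4)
E
```

```text
t 7.63 tcp [0.5895 0.1853 0.2633] yawx 103.55 z [-0.0023 -0.0016 -1.    ] f [-0.12 -0.03 -0.87] w 0.0611 q [ 0.113  0.429  1.596 -0.002  1.118 -0.123]
fine cm [0.56 0.06 6.33] deg [-0.15  0.06  0.15]
```

>>> move_arm(motion=[0.3, 0.1, 1.0, -0.1, 0, 0.1, 0.3, 0, 1.5, -0.1, 0, 0, 0, 0, 1.5, 0, 0, 0, 0, 0, 1.0, 0, 0, 0, 0, 0, 0.5, 0, 0, 0, 0, 0, 0, 0, 0, 0])

```text
time: 8.13
tool_pos: [0.59, 0.1897, 0.2053]
tool_rot: [1.95, 2.459, 0.004]
ft_force: [-1.0, 1.0, -0.8]
width: 0.0613
```

Run:
```python
from h import *
fine((0.58865,0.1907,0.200),103.4)
```

```text
t 8.13 tcp [0.59   0.1897 0.2053] yawx 103.17 z [ 4.1e-03  1.0e-04 -1.0e+00] f [-0.98  0.98 -0.82] w 0.0613 q [ 1.200e-01  5.150e-01  1.611e+00 -1.000e-03  1.011e+00 -1.100e-01]
fine cm [ 0.13 -0.11  0.53] deg [ 0.23  0.05 -0.23]
```

>>> move_arm(motion=[0.1, -0.1, 0.2, 0.2, 0, -0.2, 0.1, -0.1, 0.1, 0.1, 0, -0.1, 0, 0, 0.1, 0, 0, 0, 0, 0, 0, 0, 0, 0])

```text
time: 8.47
tool_pos: [0.5877, 0.1915, 0.2017]
tool_rot: [1.945, 2.467, -0.002]
ft_force: [-0.5, 0.2, -2.0]
width: 0.0614
```

Run:
```python
from h import *
fine((0.58865,0.1907,0.1857),103.4)
```

```text
t 8.47 tcp [0.5877 0.1915 0.2017] yawx 103.5 z [-8.0e-04 -1.1e-03 -1.0e+00] f [-0.52  0.15 -1.98] w 0.0614 q [ 1.240e-01  5.190e-01  1.614e+00 -1.000e-03  1.009e+00 -1.110e-01]
fine cm [-0.1   0.07  1.6 ] deg [-0.06  0.05  0.1 ]
```

>>> move_arm(motion=[-0.08, 0.05, 0.3, 0, 0, 0.05, 0, 0, 0.3, 0, 0, 0, 0, 0, 0.2, 0, 0, 0, 0, 0, 0, 0, 0, 0])

```text
time: 8.8
tool_pos: [0.5892, 0.191, 0.1947]
tool_rot: [1.944, 2.464, 0.002]
ft_force: [-0.1, 0.1, -1.3]
width: 0.0616
```

Run:
```python
from h import *
fine((0.58865,0.1907,0.1857),103.4)
```

```text
t 8.8 tcp [0.5892 0.191  0.1947] yawx 103.46 z [ 2.7e-03 -7.0e-04 -1.0e+00] f [-0.08  0.05 -1.33] w 0.0616 q [ 1.220e-01  5.310e-01  1.613e+00 -1.000e-03  9.950e-01 -1.120e-01]
fine cm [-0.02 -0.06  0.9 ] deg [0.14 0.07 0.06]
```

>>> move_arm(motion=[0, -0.05, 0.2, 0.1, 0, 0, 0, 0, 0.2, 0, 0, 0, 0, 0, 0.2, 0, 0, 0, 0, 0, 0, 0, 0, 0])

```text
time: 9.13
tool_pos: [0.5888, 0.1908, 0.1881]
tool_rot: [1.945, 2.465, -0.001]
ft_force: [0.1, -0.5, -1.0]
width: 0.0611
```

Run:
```python
from h import *
fine((0.58865,0.1907,0.1857),103.4)
```

```text
t 9.13 tcp [0.5888 0.1908 0.1881] yawx 103.45 z [ 8.0e-04 -1.1e-03 -1.0e+00] f [ 0.08 -0.54 -0.96] w 0.0611 q [ 1.220e-01  5.410e-01  1.614e+00 -1.000e-03  9.850e-01 -1.120e-01]
fine cm [-0.01 -0.01  0.24] deg [0.03 0.07 0.05]
```

>>> move_arm(motion=[0, 0, 0.15, 0, 0, 0, 0, 0, 0.1, 0, 0, 0, 0, 0, 0, 0, 0, 0, 0, 0, 0, 0, 0, 0])

```text
time: 9.47
tool_pos: [0.5888, 0.1908, 0.1858]
tool_rot: [1.945, 2.465, -0.001]
ft_force: [-0.4, -0.2, -0.2]
width: 0.0613
```

Run:
```python
from h import *
fine((0.58865,0.1907,0.1857),103.4)
```

```text
t 9.47 tcp [0.5888 0.1908 0.1858] yawx 103.45 z [ 4.0e-04 -1.3e-03 -1.0e+00] f [-0.36 -0.16 -0.23] w 0.0613 q [ 0.122  0.545  1.614 -0.002  0.982 -0.112]
fine cm [-0.01 -0.02  0.01] deg [0.   0.08 0.05]
```

>>> move_arm(motion=[0, 0, 0.1, 0, 0, 0, 0, 0, 0.05, 0, 0, 0, 0, 0, 0, 0, 0, 0])

```text
time: 9.72
tool_pos: [0.5888, 0.1908, 0.1858]
tool_rot: [1.945, 2.466, -0.002]
ft_force: [-0.5, 0.0, -1.3]
width: 0.0612
```

Run:
```python
from h import *
fine((0.58865,0.1907,0.1857),103.4)
```

```text
t 9.72 tcp [0.5888 0.1908 0.1858] yawx 103.47 z [-0.     -0.0015 -1.    ] f [-0.47  0.01 -1.26] w 0.0612 q [ 0.122  0.545  1.614 -0.002  0.982 -0.112]
fine cm [-0.01 -0.02  0.01] deg [-0.02  0.08  0.07]
```

>>> move_arm(motion=[0, 0, 0.2, 0, 0, 0, 0, 0, 0.2, 0, 0, 0])

```text
time: 9.88
tool_pos: [0.5891, 0.191, 0.1856]
tool_rot: [1.945, 2.467, -0.004]
ft_force: [-10.3, -2.8, 19.7]
width: 0.0614
```

Run:
```python
from h import *
fine((0.58865,0.1907,0.1857),103.4)
```

```text
t 9.88 tcp [0.5891 0.191  0.1856] yawx 103.49 z [-0.0011 -0.0021 -1.    ] f [-10.32  -2.84  19.73] w 0.0614 q [ 0.123  0.546  1.613 -0.002  0.984 -0.112]
fine cm [-0.02 -0.05 -0.01] deg [-0.09  0.1   0.09]
```

>>> move_arm(motion=[0, 0, 0, 0, 0, 0, 0, 0, 0, 0, 0, 0, 0, 0, 0, 0, 0, 0, 0, 0, 0, 0, 0, 0], jaw=25)

```text
time: 10.22
tool_pos: [0.5899, 0.1912, 0.1867]
tool_rot: [1.943, 2.465, 0.0]
ft_force: [0.3, 0.2, 0.3]
width: 0.0772
```

>>> move_arm(motion=[0, 0, -0.8, 0, 0, 0, 0, 0, -1.5, 0, 0, 0, 0, 0, -2.5, 0, 0, 0, 0, 0, -3, 0, 0, 0, 0, 0, -3, 0, 0, 0, 0, 0, -3, 0, 0, 0, 0, 0, -3, 0, 0, 0, 0, 0, 0, 0, 0, 0], jaw=0)

```text
time: 10.88
tool_pos: [0.5887, 0.1911, 0.3603]
tool_rot: [-1.944, -2.465, 0.008]
ft_force: [0.8, 0.8, 0.6]
width: 0.0856
```

Run:
```python
from h import *
st(); c=shot('wrist','w7'); P=cloud(c)
b,m=rimfit(c,(.5885,.1905),103.4,.033,.046,.038)
# slope of rim
uv,m=rimpts(c,(.5885,.1905),103.4,.033,.048,.038); q=P[m]; A=np.c_[q[:,:2]-[.5885,.1905],np.ones(len(q))]; print(np.linalg.lstsq(A,q[:,2],rcond=None)[0], np.median(q[:,2]))
```

```text
t 10.88 tcp [0.5887 0.1911 0.3603] yawx 103.47 z [-0.0052 -0.0023 -1.    ] f [0.84 0.8  0.6 ] w 0.0856 q [ 0.123  0.319  1.531 -0.002  1.298 -0.112]
n 1735 minrect [588.  190.3] [ 62.1 111.4] 103.5 pct yaw 103.4 cen [587.93 190.27] size [111.4  61.8]
[-0.00143895  0.00303767  0.03809238] 0.03828196863074229
```

View pics/w7.png

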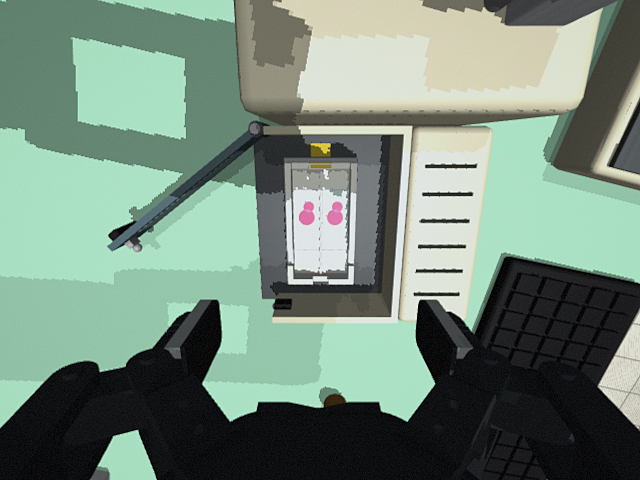

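Run:
```python
from h import *
c=load('w3'); 
h=cv2.cvtColor(c['img'],cv2.COLOR_RGB2HSV); m=(h[...,0]>100)&(h[...,0]<125)&(h[...,1]>120); m[:205]=0; m[:,230:]=0
m=cv2.morphologyEx(m.astype(np.uint8),cv2.MORPH_CLOSE,np.ones((21,21)))
k=max(cv2.findContours(m,0,2)[0],key=cv2.contourArea); r=cv2.minAreaRect((onplane(c,k[:,0],.026)[:,:2]*1000).astype(np.float32)); print(r)
plan((r[0][0]/1000,r[0][1]/1000,0.365),0,16,turn=96)
```

```text
((570.7660522460938, -432.58966064453125), (297.0618896484375, 347.14361572265625), 61.26422882080078)
yaw0 103.46 turn 96 z.down 0.99996 dist [-0.0173 -0.6236  0.0073]
-3.8,-1.0,-0.0,0,0,-6.0,-3.6,-1.4,-0.0,0,0,-6.0,-3.5,-1.8,-0.0,0,0,-6.0,-3.3,-2.1,-0.0,0,0,-6.0,-3.0,-2.5,-0.0,0,0,-6.0,-2.8,-2.8,-0.0,0,0,-6.0,-2.5,-3.0,-0.0,0,0,-6.0,-2.1,-3.3,-0.0,0,0,-6.0,-1.8,-3.5,-0.0,0,0,-6.0,-1.4,-3.6,-0.0,0,0,-6.0,-1.0,-3.8,-0.0,0,0,-6.0,-0.6,-3.9,-0.0,0,0,-6.0,-0.2,-3.9,-0.0,0,0,-6.0,0.2,-3.9,-0.0,0,0,-6.0,0.6,-3.9,-0.0,0,0,-6.0,1.0,-3.8,-0.0,0,0,-6.0
```

Run:
```python
from h import *
c=load('w3'); rimfit(c,(.508,-.314),200,.0215,.034,.026,mx=75,my=50)
plan((0.508,-.314,0.365),0,16,turn=94)
```

```text
n 1706 minrect [ 505.8 -314.1] [112.4  65.4] 24.73 pct yaw 24.73 cen [ 505.95 -314.22] size [111.5  64.8]
yaw0 103.46 turn 94 z.down 0.99996 dist [-0.0801 -0.505   0.0073]
-3.0,-1.2,-0.0,0,0,-5.9,-2.8,-1.5,-0.0,0,0,-5.9,-2.6,-1.8,-0.0,0,0,-5.9,-2.4,-2.1,-0.0,0,0,-5.9,-2.2,-2.3,-0.0,0,0,-5.9,-2.0,-2.5,-0.0,0,0,-5.9,-1.7,-2.7,-0.0,0,0,-5.9,-1.4,-2.9,-0.0,0,0,-5.9,-1.1,-3.0,-0.0,0,0,-5.9,-0.8,-3.1,-0.0,0,0,-5.9,-0.5,-3.2,-0.0,0,0,-5.9,-0.2,-3.2,-0.0,0,0,-5.9,0.2,-3.2,-0.0,0,0,-5.9,0.5,-3.2,-0.0,0,0,-5.9,0.8,-3.1,-0.0,0,0,-5.9,1.1,-3.0,-0.0,0,0,-5.9
```

>>> move_arm(motion=[-3.0, -1.2, 0, 0, 0, -5.9, -2.8, -1.5, 0, 0, 0, -5.9, -2.6, -1.8, 0, 0, 0, -5.9, -2.4, -2.1, 0, 0, 0, -5.9, -2.2, -2.3, 0, 0, 0, -5.9, -2.0, -2.5, 0, 0, 0, -5.9, -1.7, -2.7, 0, 0, 0, -5.9, -1.4, -2.9, 0, 0, 0, -5.9, -1.1, -3.0, 0, 0, 0, -5.9, -0.8, -3.1, 0, 0, 0, -5.9, -0.5, -3.2, 0, 0, 0, -5.9, -0.2, -3.2, 0, 0, 0, -5.9, 0.2, -3.2, 0, 0, 0, -5.9, 0.5, -3.2, 0, 0, 0, -5.9, 0.8, -3.1, 0, 0, 0, -5.9, 1.1, -3.0, 0, 0, 0, -5.9, 0, 0, 0, 0, 0, 0, 0, 0, 0, 0, 0, 0])

```text
time: 12.43
tool_pos: [0.5157, -0.3375, 0.3379]
tool_rot: [0.617, -3.052, -0.027]
ft_force: [-0.2, 0.5, 0.1]
width: 0.0853
```

Run:
```python
from h import *
c=shot('wrist','w8'); b,m=rimfit(c,(.506,-.314),204.7,.0215,.034,.026)
fine((b[2][0]/1000,b[2][1]/1000,0.215),b[1]+180)
```

```text
n 1764 minrect [ 506.2 -315.6] [112.3  62. ] 24.73 pct yaw 24.73 cen [ 506.2 -315.6] size [111.8  61.8]
t 12.48 tcp [ 0.5156 -0.3373  0.3378] yawx -157.11 z [-0.0314  0.0111 -0.9994] f [-0.61 -1.1   0.59] w 0.0855 q [-0.768  0.344  1.546 -0.014  1.282 -2.734]
fine cm [-0.28  2.09 12.33] deg [ 1.31 -1.39 -1.85]
```

View pics/w8.png

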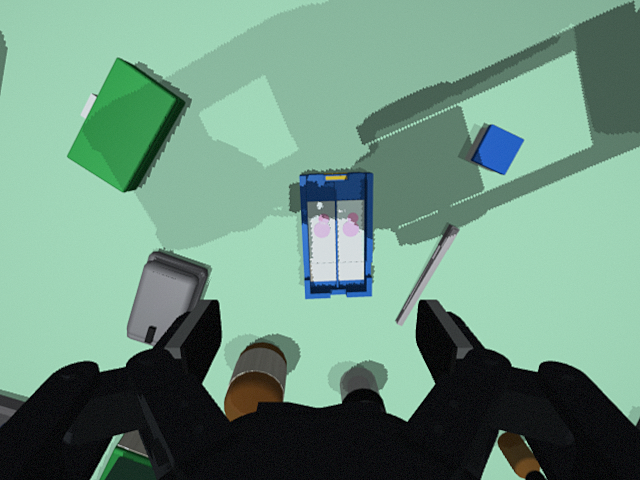

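Run:
```python
from h import *
c=load('w8'); P=cloud(c); d=np.hypot(P[...,0]-.5062,P[...,1]+.3156); 
z=P[...,2]
T=c['T']; Q=(P-T[:3,3])@T[:3,:3]
ok=(z>.04)&(z<.12)&(Q[...,2]>.2); print('min dist of things >40mm high',d[ok].min(), P[ok][d[ok].argmin()])
```

```text
min dist of things >40mm high 0.1331527756957183 [ 0.63874762 -0.32828029  0.04017512]
```

>>> move_arm(motion=[0, 0.7, 1.5, 0.5, -0.5, -0.6, -0.1, 0.7, 2.5, 0.4, -0.5, -0.6, -0.1, 0.6, 2.5, 0.4, -0.4, -0.6, 0, 0, 2.5, 0, 0, 0, 0, 0, 1.5, 0, 0, 0, 0, 0, 0, 0, 0, 0])

```text
time: 12.98
tool_pos: [0.5088, -0.31, 0.2285]
tool_rot: [-0.67, 3.068, 0.001]
ft_force: [-1.0, 0.5, -0.6]
width: 0.0854
```

Run:
```python
from h import *
c=shot('wrist','w9'); b,m=rimfit(c,(.506,-.315),204.7,.0215,.034,.026)
fine((b[2][0]/1000,b[2][1]/1000,0.176),b[1]+180)
```

```text
n 4635 minrect [ 506.2 -315.6] [112.   62.1] 24.7 pct yaw 24.9 cen [ 506.26 -315.52] size [111.8  61.9]
t 13.03 tcp [ 0.5091 -0.3101  0.2297] yawx -155.35 z [ 2.e-03  7.e-04 -1.e+00] f [-0.22  1.23 -1.06] w 0.0851 q [-7.470e-01  4.360e-01  1.669e+00  2.000e-03  1.036e+00 -2.749e+00]
fine cm [ 0.49 -0.37  5.36] deg [-0.01  0.12 -0.25]
```

>>> move_arm(motion=[0.25, -0.15, 1.0, 0, 0.1, -0.2, 0.2, -0.1, 1.5, 0, 0, 0, 0, 0, 1.2, 0, 0, 0, 0, 0, 0.8, 0, 0, 0, 0, 0, 0, 0, 0, 0])

```text
time: 13.45
tool_pos: [0.5085, -0.3139, 0.1866]
tool_rot: [-0.678, 3.063, -0.01]
ft_force: [-0.1, 0.3, -0.8]
width: 0.0854
```

Run:
```python
from h import *
fine((.5062,-.3155,0.176),204.75)
```

```text
t 13.45 tcp [ 0.5085 -0.3139  0.1866] yawx -155.02 z [ 0.006  -0.0055 -1.    ] f [-0.14  0.32 -0.79] w 0.0854 q [-0.752  0.505  1.676  0.     0.953 -2.758]
fine cm [ 0.28 -0.04  1.06] deg [-0.43  0.18  0.23]
```

>>> move_arm(motion=[0.2, 0, 0.4, -0.3, 0.1, 0.2, 0.15, 0.1, 0.4, -0.2, 0.1, 0.1, 0, 0, 0.3, 0, 0, 0, 0, 0, 0, 0, 0, 0])

```text
time: 13.78
tool_pos: [0.5053, -0.3152, 0.1761]
tool_rot: [-0.67, 3.069, -0.0]
ft_force: [-0.5, -0.2, -0.2]
width: 0.0858
```

Run:
```python
from h import *
fine((.5062,-.3155,0.175),204.75)
```

```text
t 13.78 tcp [ 0.5053 -0.3152  0.1761] yawx -155.36 z [ 1.e-04 -0.e+00 -1.e+00] f [-0.48 -0.19 -0.16] w 0.0858 q [-0.757  0.521  1.679  0.     0.942 -2.758]
fine cm [-0.07 -0.07  0.11] deg [-0.    0.01 -0.11]
```

>>> move_arm(motion=[-0.1, 0, 0.2, 0, 0, 0, 0, 0, 0.1, 0, 0, 0, 0, 0, 0, 0, 0, 0, 0, 0, 0, 0, 0, 0, 0, 0, 0, 0, 0, 0, 0, 0, 0, 0, 0, 0], jaw=180, force=35)

```text
time: 14.28
tool_pos: [0.5067, -0.3151, 0.1738]
tool_rot: [-0.67, 3.068, -0.002]
ft_force: [1.4, -0.3, -0.0]
width: 0.0613
```

Run:
```python
from h import *
st()
```

```text
t 14.28 tcp [ 0.5067 -0.3151  0.1738] yawx -155.37 z [ 0.0013 -0.0012 -1.    ] f [ 1.42 -0.33 -0.04] w 0.0613 q [-0.755  0.526  1.677  0.     0.937 -2.756]
```

>>> move_arm(motion=[0, 0, -0.5, 0, 0, 0, 0, 0, -1.5, 0, 0, 0, 0, 0, -2.5, 0, 0, 0, 0, 0, -3.0, 0, 0, 0, 0, 0, -2.5, 0, 0, 0, 0, 0, -1.5, 0, 0, 0, 0, 0, 0, 0, 0, 0])

```text
time: 14.87
tool_pos: [0.5053, -0.3137, 0.2919]
tool_rot: [0.669, -3.066, -0.008]
ft_force: [0.2, -0.2, -1.3]
width: 0.0612
```

Run:
```python
from h import *
st()
plan((0.580,0.185,0.30),103.4,16,turn=-98.5)
```

```text
t 14.87 tcp [ 0.5053 -0.3137  0.2919] yawx -155.37 z [-0.0043  0.0043 -1.    ] f [ 0.19 -0.17 -1.3 ] w 0.0612 q [-0.755  0.347  1.644  0.     1.156 -2.756]
yaw0 -155.37 turn -98.5 z.down 0.99998 dist [0.0747 0.4987 0.0081]
-1.7,2.6,-0.1,0,0,6.2,-1.4,2.8,-0.1,0,0,6.2,-1.1,2.9,-0.1,0,0,6.2,-0.8,3.0,-0.1,0,0,6.2,-0.5,3.1,-0.1,0,0,6.2,-0.1,3.1,-0.1,0,0,6.2,0.2,3.1,-0.1,0,0,6.2,0.5,3.1,-0.1,0,0,6.2,0.9,3.0,-0.1,0,0,6.2,1.2,2.9,-0.1,0,0,6.2,1.5,2.8,-0.1,0,0,6.2,1.8,2.6,-0.1,0,0,6.2,2.1,2.4,-0.1,0,0,6.2,2.3,2.2,-0.1,0,0,6.2,2.5,1.9,-0.1,0,0,6.2,2.7,1.6,-0.1,0,0,6.2
```

>>> move_arm(motion=[-1.7, 2.6, -0.2, 0, 0, 6, -1.4, 2.8, -0.2, 0, 0, 6, -1.1, 2.9, -0.2, 0, 0, 6, -0.8, 3.0, -0.2, 0, 0, 6, -0.5, 3.1, -0.2, 0, 0, 6, -0.1, 3.1, -0.2, 0, 0, 6, 0.2, 3.1, -0.2, 0, 0, 6, 0.5, 3.1, -0.2, 0, 0, 6, 0.9, 3.0, -0.2, 0, 0, 6, 1.2, 2.9, -0.2, 0, 0, 6, 1.5, 2.8, -0.2, 0, 0, 6, 1.8, 2.6, -0.2, 0, 0, 6, 2.1, 2.4, -0.2, 0, 0, 6, 2.2, 2.1, -0.2, 0, 0, 6, 2.4, 1.8, -0.1, 0, 0, 6, 2.4, 1.5, -0.1, 0, 0, 6, 0, 0, 0, 0, 0, 0, 0, 0, 0, 0, 0, 0])

```text
time: 16.37
tool_pos: [0.5837, 0.198, 0.3081]
tool_rot: [-1.935, -2.453, 0.013]
ft_force: [-0.1, -0.5, -1.2]
width: 0.0612
```

Run:
```python
from h import *
fine((0.5889,0.1908,0.265),103.45)
```

```text
t 16.37 tcp [0.5837 0.198  0.3081] yawx 103.47 z [-0.0191  0.0042 -0.9998] f [-0.07 -0.52 -1.18] w 0.0612 q [ 0.133  0.374  1.572  0.007  1.215 -0.105]
fine cm [-0.86  0.41  4.3 ] deg [-1.01 -0.49  0.03]
```

>>> move_arm(motion=[-0.3, 0.1, 1.0, -0.4, -0.2, 0, -0.3, 0.1, 1.5, -0.4, -0.2, 0, -0.2, 0.1, 1.0, -0.2, -0.1, 0, 0, 0, 0, 0, 0, 0])

```text
time: 16.7
tool_pos: [0.587, 0.1892, 0.2692]
tool_rot: [-1.938, -2.472, 0.004]
ft_force: [-0.4, -0.9, -1.5]
width: 0.0616
```

Run:
```python
from h import *
fine((0.5888,0.1908,0.265),103.45)
c=shot('wrist','w10'); P=cloud(c);T=c['T']; Q=(P-T[:3,3])@T[:3,:3]*1000
g=(abs(Q[...,2]-147.5)<4)&(abs(Q[...,1])<34)&(Q[...,0]>-20)&(Q[...,0]<60)
g=cv2.morphologyEx(g.astype(np.uint8),cv2.MORPH_OPEN,np.ones((3,3)))>0
v,u=np.nonzero(g); d=rays(c,np.c_[u,v])@c['hand_eye'][:3,:3].T; o=c['hand_eye'][:3,3]; q=(o+d*((.1475-o[2])/d[:,2])[:,None])*1000
print('blue in hand y',np.percentile(q[(q[:,0]>-10)&(q[:,0]<45),1],[.5,99.5]))
k=abs(q[:,1])<8; print('x inner/outer',q[k&(q[:,0]>40),0].min(),q[k,0].max())
t=np.radians(13.4);fx=np.array([np.cos(t),np.sin(t)]);fy=np.array([-fx[1],fx[0]])
m=(P[...,2]>.034)&(P[...,2]<.046)&(np.hypot(P[...,0]-.589,P[...,1]-.19)<.075)
v,u=np.nonzero(m);W=onplane(c,np.c_[u,v],.038)[:,:2]*1000-T[:2,3]*1000; a=W@fx;b=W@fy; s=(b>35)&(b<70)&(abs(a)<40); a=a[s];b=b[s]; print('white rel TCP a',np.percentile(a,[.5,99.5]),'b max',np.percentile(b[abs(a)<8],[.5,99.5]),len(a))
```

```text
t 16.7 tcp [0.587  0.1892 0.2692] yawx 103.81 z [-0.0024 -0.0014 -1.    ] f [-0.43 -0.9  -1.51] w 0.0616 q [ 1.200e-01  4.190e-01  1.597e+00 -1.000e-03  1.128e+00 -1.210e-01]
fine cm [0.11 0.21 0.42] deg [-0.15  0.05  0.36]
blue in hand y [-33.01581252  33.19557149]
x inner/outer 49.77258394026869 55.14888544859407
white rel TCP a [-29.82191097  32.00109132] b max [52.22120996 56.98969209] 658
```

View pics/w10.png

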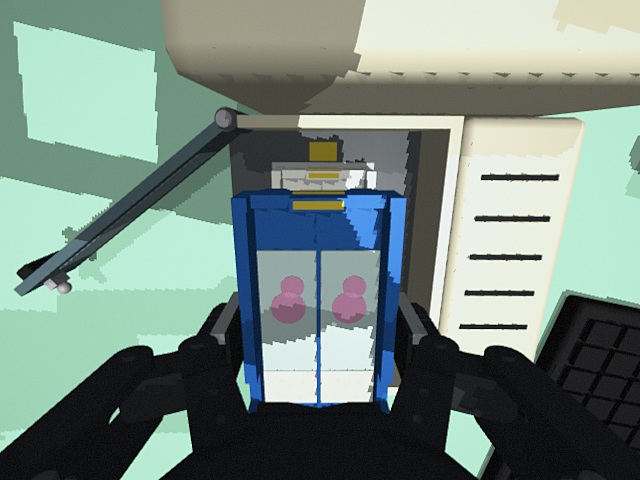

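>>> move_arm(motion=[0.1, 0.1, 1.2, -0.1, 0, 0.2, 0.1, 0.1, 1.2, 0, 0, 0.1, 0, 0, 1.2, 0, 0, 0, 0, 0, 0.7, 0, 0, 0, 0, 0, 0, 0, 0, 0])

```text
time: 17.17
tool_pos: [0.5893, 0.1903, 0.2239]
tool_rot: [1.947, 2.464, 0.0]
ft_force: [-0.8, -0.0, -1.0]
width: 0.0611
```

Run:
```python
from h import *
fine((0.5886,0.1916,0.2058),103.45)
```

```text
t 17.17 tcp [0.5893 0.1903 0.2239] yawx 103.39 z [ 8.e-04 -5.e-04 -1.e+00] f [-0.76 -0.03 -0.98] w 0.0611 q [ 1.210e-01  4.870e-01  1.608e+00 -1.000e-03  1.046e+00 -1.120e-01]
fine cm [ 0.14 -0.04  1.81] deg [ 0.04  0.04 -0.06]
```

>>> move_arm(motion=[0.15, -0.05, 0.3, 0, 0, 0, 0, 0, 0.4, 0, 0, 0, 0, 0, 0.2, 0, 0, 0, 0, 0, 0, 0, 0, 0])

```text
time: 17.5
tool_pos: [0.5883, 0.1921, 0.2135]
tool_rot: [1.947, 2.466, -0.001]
ft_force: [-0.8, -0.1, -1.5]
width: 0.061
```

Run:
```python
from h import *
fine((0.5886,0.1916,0.2058),103.45)
```

```text
t 17.5 tcp [0.5883 0.1921 0.2135] yawx 103.42 z [-2.e-04 -6.e-04 -1.e+00] f [-0.78 -0.11 -1.45] w 0.061 q [ 1.240e-01  5.020e-01  1.611e+00 -1.000e-03  1.029e+00 -1.100e-01]
fine cm [-0.05  0.02  0.77] deg [-0.02  0.03 -0.03]
```

Position is within 0.5 mm; lugs start entering at z ≈ 0.212. Lowering on.

>>> move_arm(motion=[-0.05, 0, 0.2, 0, 0, 0, 0, 0, 0.2, 0, 0, 0, 0, 0, 0.1, 0, 0, 0, 0, 0, 0, 0, 0, 0])

```text
time: 17.83
tool_pos: [0.5889, 0.1918, 0.2092]
tool_rot: [1.945, 2.465, 0.002]
ft_force: [-0.9, -0.3, -1.7]
width: 0.0617
```

Run:
```python
from h import *
fine((0.5886,0.1916,0.2058),103.45)
```

```text
t 17.83 tcp [0.5889 0.1918 0.2092] yawx 103.44 z [ 2.1e-03 -3.0e-04 -1.0e+00] f [-0.91 -0.26 -1.75] w 0.0617 q [ 1.240e-01  5.090e-01  1.611e+00 -1.000e-03  1.020e+00 -1.110e-01]
fine cm [-0.01 -0.04  0.34] deg [ 0.11  0.05 -0.01]
```

>>> move_arm(motion=[0, 0, 0.2, 0.1, 0, 0, 0, 0, 0.2, 0, 0, 0, 0, 0, 0.1, 0, 0, 0])

```text
time: 18.08
tool_pos: [0.5895, 0.1919, 0.2058]
tool_rot: [1.945, 2.465, 0.0]
ft_force: [-6.6, -0.7, 14.3]
width: 0.0617
```

Run:
```python
from h import *
fine((0.5886,0.1916,0.2058),103.45)
```

```text
t 18.08 tcp [0.5895 0.1919 0.2058] yawx 103.44 z [ 1.4e-03 -7.0e-04 -1.0e+00] f [-6.6  -0.72 14.26] w 0.0617 q [ 1.240e-01  5.150e-01  1.610e+00 -1.000e-03  1.015e+00 -1.100e-01]
fine cm [-0.01 -0.09 -0.  ] deg [ 0.07  0.06 -0.01]
```

>>> move_arm(motion=[0, 0, 0, 0, 0, 0, 0, 0, 0, 0, 0, 0, 0, 0, 0, 0, 0, 0, 0, 0, 0, 0, 0, 0], jaw=25)

```text
time: 18.42
tool_pos: [0.5902, 0.1919, 0.2069]
tool_rot: [1.944, 2.464, 0.003]
ft_force: [-0.9, 0.2, -1.0]
width: 0.0772
```

>>> move_arm(motion=[0, 0, -0.8, 0, 0, 0, 0, 0, -1.5, 0, 0, 0, 0, 0, -2.5, 0, 0, 0, 0, 0, -3, 0, 0, 0, 0, 0, -3, 0, 0, 0, 0, 0, -3, 0, 0, 0, 0, 0, -2, 0, 0, 0, 0, 0, 0, 0, 0, 0])

```text
time: 19.08
tool_pos: [0.5886, 0.1918, 0.3725]
tool_rot: [-1.946, -2.466, 0.002]
ft_force: [0.6, 0.4, -0.5]
width: 0.0772
```

Run:
```python
from h import *
st(); c=shot('wrist','w11'); P=cloud(c)
b,m=rimfit(c,(.5885,.1905),103.4,.053,.066,.058,mx=62,my=36)
uv,m=rimpts(c,(.5885,.1905),103.4,.053,.066,.058,mx=62,my=36); q=P[m]; A=np.c_[q[:,:2]-[.5885,.1905],np.ones(len(q))]; print(np.linalg.lstsq(A,q[:,2],rcond=None)[0], np.median(q[:,2]))
# door: points z 0.045..0.062 
m=(P[...,2]>.05)&(P[...,2]<.064)&(P[...,0]<.56)&(P[...,1]>.1); print(m.sum())
v,u=np.nonzero(m); Q=P[m][:,:2]*1000
vx,vy,x0,y0=cv2.fitLine(Q.astype(np.float32),cv2.DIST_HUBER,0,.01,.01).ravel(); print('door dir',vx,vy,np.degrees(np.arctan2(vy,vx)),x0,y0); s=(Q-[x0,y0])@[vx,vy]; print(np.percentile(s,[0,1,99,100]), Q[s.argmin()],Q[s.argmax()])
```

```text
t 19.08 tcp [0.5886 0.1918 0.3725] yawx 103.43 z [-0.001 -0.001 -1.   ] f [ 0.56  0.35 -0.55] w 0.0772 q [ 1.240e-01  3.060e-01  1.521e+00 -1.000e-03  1.315e+00 -1.110e-01]
n 1803 minrect [589. 190.] [ 62.1 111.8] 103.51 pct yaw 103.41 cen [588.98 189.93] size [111.8  61.8]
[-0.00151069  0.00620316  0.05802544] 0.058261147049044226
2650
door dir 0.6969557 0.7171142 45.81673 474.31876 201.49594
[-89.77541375 -87.1434285  106.19515551 111.22735569] [413.49873479 135.41643288] [559.87830548 273.4456264 ]
```

View pics/w11.png

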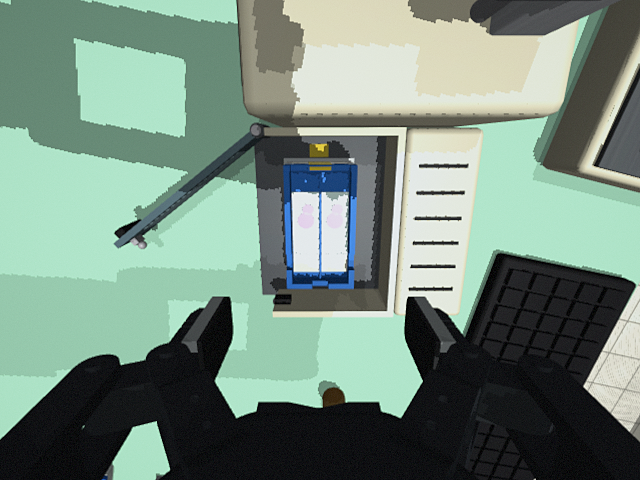

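```bash
cat >> h.py <<'E'
H=np.array([.5210,.2595]); TH=13.4
def doorC(phi,rad=.125,off=.014):
    a=np.radians(TH-90-phi); u=np.array([np.cos(a),np.sin(a)]); n=np.array([-u[1],u[0]])
    return H+rad*u-off*n, TH-phi
E
python3 - <<'E'
from h import *
c,y=doorC(57.6,off=.03); print(c,y)
plan((c[0],c[1],0.36),y,22,turn=-147.6)
E
```

```text
[0.41234704 0.19080113] -44.2
yaw0 103.43 turn -147.6 z.down 1.0 dist [-0.176  -0.0009 -0.0108]
0.2,-0.8,0.0,0,0,6.7,0.1,-0.8,0.0,0,0,6.7,-0.0,-0.8,0.0,0,0,6.7,-0.1,-0.8,0.0,0,0,6.7,-0.2,-0.8,0.0,0,0,6.7,-0.3,-0.7,0.0,0,0,6.7,-0.4,-0.7,0.0,0,0,6.7,-0.4,-0.7,0.0,0,0,6.7,-0.5,-0.6,0.0,0,0,6.7,-0.6,-0.5,0.0,0,0,6.7,-0.6,-0.5,0.0,0,0,6.7,-0.7,-0.4,0.0,0,0,6.7,-0.7,-0.3,0.0,0,0,6.7,-0.8,-0.2,0.0,0,0,6.7,-0.8,-0.1,0.0,0,0,6.7,-0.8,-0.0,0.0,0,0,6.7,-0.8,0.1,0.0,0,0,6.7,-0.8,0.2,0.0,0,0,6.7,-0.8,0.2,0.0,0,0,6.7,-0.7,0.3,0.0,0,0,6.7,-0.7,0.4,0.0,0,0,6.7,-0.6,0.5,0.0,0,0,6.7
```

>>> move_arm(motion=[0.2, -0.8, 0, 0, 0, 6.7, 0.1, -0.8, 0, 0, 0, 6.7, 0, -0.8, 0, 0, 0, 6.7, -0.1, -0.8, 0, 0, 0, 6.7, -0.2, -0.8, 0, 0, 0, 6.7, -0.3, -0.7, 0, 0, 0, 6.7, -0.4, -0.7, 0, 0, 0, 6.7, -0.4, -0.7, 0, 0, 0, 6.7, -0.5, -0.6, 0, 0, 0, 6.7, -0.6, -0.5, 0, 0, 0, 6.7, -0.6, -0.5, 0, 0, 0, 6.7, -0.7, -0.4, 0, 0, 0, 6.7, -0.7, -0.3, 0, 0, 0, 6.7, -0.8, -0.2, 0, 0, 0, 6.7, -0.8, -0.1, 0, 0, 0, 6.7, -0.8, 0, 0, 0, 0, 6.7, -0.8, 0.1, 0, 0, 0, 6.7, -0.8, 0.2, 0, 0, 0, 6.7, -0.8, 0.2, 0, 0, 0, 6.7, -0.7, 0.3, 0, 0, 0, 6.7], jaw=255, force=40)

```text
time: 20.8
tool_pos: [0.4115, 0.1956, 0.3444]
tool_rot: [2.955, -0.995, -0.066]
ft_force: [0.9, -0.6, 0.7]
width: 0.0001
```

Run:
```python
from h import *
c,y=doorC(57.6,off=.032); fine((c[0],c[1],0.3),y)
```

```text
t 20.8 tcp [0.4115 0.1956 0.3444] yawx -37.25 z [-0.0476 -0.0082 -0.9988] f [ 0.9  -0.58  0.72] w 0.0001 q [ 1.820e-01 -9.000e-03  1.941e+00  1.000e-03  1.258e+00  2.402e+00]
fine cm [0.3  0.15 4.44] deg [2.14 1.76 6.98]
```

>>> move_arm(motion=[0.1, 0, 0.5, 0.7, 0.6, 3.0, 0.1, 0.1, 0.5, 0.7, 0.6, 2.5, 0.1, 0, 0.5, 0.7, 0.5, 1.5, 0, 0, 0, 0, 0, 0])

```text
time: 21.13
tool_pos: [0.4085, 0.1926, 0.3235]
tool_rot: [2.899, -1.198, -0.012]
ft_force: [-1.3, -0.2, 0.2]
width: -0.0002
```

Run:
```python
from h import *
c,y=doorC(57.6,off=.032); fine((c[0],c[1],0.2),y)
shot('wrist','w12')
```

```text
t 21.13 tcp [0.4085 0.1926 0.3235] yawx -44.91 z [-0.0087 -0.0016 -1.    ] f [-1.29 -0.25  0.19] w -0.0002 q [ 0.177 -0.003  1.981 -0.     1.172  2.531]
fine cm [ 0.27 -0.23 12.35] deg [ 0.41  0.29 -0.71]
```

View pics/w12.png

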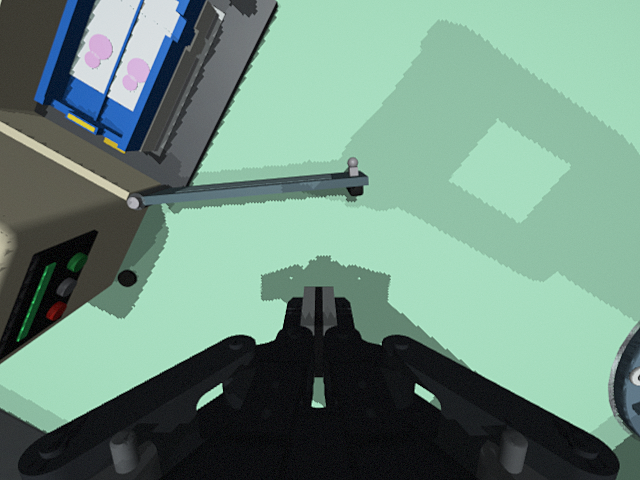

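>>> move_arm(motion=[0, -0.2, 2.5, 0.2, 0.1, -0.4, 0, -0.1, 3, 0.1, 0.1, -0.3, 0, 0, 3, 0, 0, 0, 0, 0, 2.5, 0, 0, 0, 0, 0, 1, 0, 0, 0, 0, 0, 0, 0, 0, 0])

```text
time: 21.68
tool_pos: [0.4106, 0.195, 0.1998]
tool_rot: [2.914, -1.17, -0.004]
ft_force: [-0.7, 0.3, 0.2]
width: -0.0002
```

Run:
```python
from h import *
c,y=doorC(57.6,off=.014); fine((c[0],c[1],0.2),y)
c=shot('side','s2'); cv2.imwrite('pics/s2z.png',cv2.resize(c['img'][60:260,100:360,::-1],None,fx=3,fy=3))
```

```text
t 21.68 tcp [0.4106 0.195  0.1998] yawx -43.73 z [-2.8e-03 -2.0e-04 -1.0e+00] f [-0.67  0.3   0.24] w -0.0002 q [0.181 0.228 2.038 0.    0.879 2.515]
fine cm [ 2.01  0.2  -0.02] deg [0.12 0.11 0.47]
```

View pics/s2z.png

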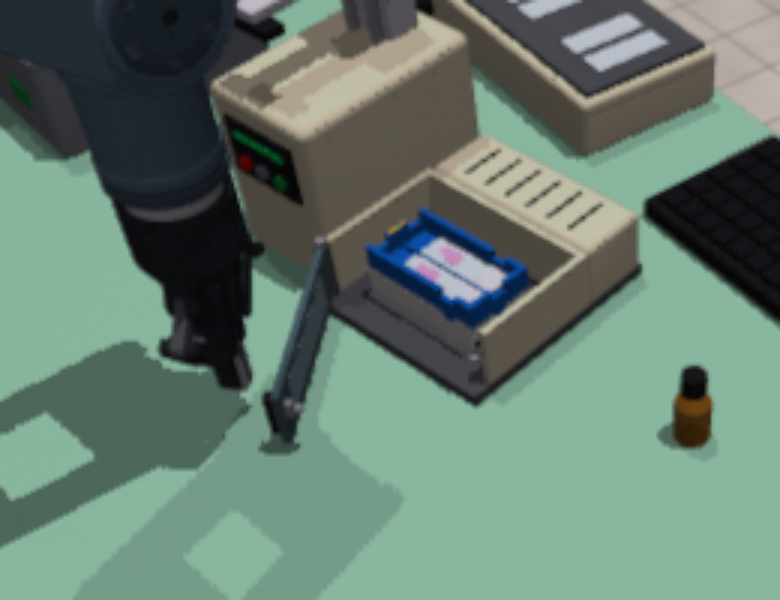

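>>> move_arm(motion=[0.6, 0.1, 0, 0, 0, 0, 0.6, 0.1, 0, 0, 0, 0, 0.6, 0, 0, 0, 0, 0, 0.6, 0.1, 0, 0, 0, -3, 0.6, 0.1, 0, 0, 0, -3, 0.6, 0.1, 0, 0, 0, -3, 0.6, 0.1, 0, 0, 0, -3])

```text
time: 22.32
tool_pos: [0.4442, 0.1604, 0.207]
tool_rot: [-3.023, 0.843, -0.011]
ft_force: [0.1, 0.6, -1.4]
width: 0.0001
```

```bash
cat >> h.py <<'E'
def arc():
    s,T=st(); p=T[:2,3]-H; best=min(np.arange(-5,70,.1),key=lambda f: np.linalg.norm(doorC(f)[0]-T[:2,3]))
    c,y=doorC(best); X=np.array([np.cos(np.radians(y)),np.sin(np.radians(y))]); U=np.array([X[1],-X[0]])
    print('phi',round(best,1),'dev along n,u mm',((T[:2,3]-c)@X*1000).round(1),((T[:2,3]-c)@U*1000).round(1),'yaw err',round(np.degrees(np.arctan2(T[1,0],T[0,0]))-y,1))
E
python3 - <<'E'
from h import *
arc()
E
```

```text
t 22.32 tcp [0.4442 0.1604 0.207 ] yawx -31.15 z [ 0.0078  0.001  -1.    ] f [ 0.12  0.62 -1.4 ] w 0.0001 q [0.094 0.243 1.996 0.    0.894 2.209]
phi 44.8 dev along n,u mm 0.1 -0.4 yaw err 0.2
```

>>> move_arm(motion=[0.65, 0.1, 0.2, 0, 0, -3, 0.65, 0.1, 0.2, 0, 0, -3, 0.65, 0.1, 0.2, 0, 0, -3, 0.65, 0.1, 0.2, 0, 0, -3, 0.65, 0.1, 0.2, 0, 0, -3, 0.65, 0.1, 0.1, 0, 0, -3, 0.65, 0.1, 0.1, 0, 0, -3])

```text
time: 22.9
tool_pos: [0.4927, 0.1319, 0.2046]
tool_rot: [-3.127, 0.252, -0.039]
ft_force: [-0.8, 1.3, 0.3]
width: -0.0003
```

Run:
```python
from h import *
arc()
```

```text
t 22.9 tcp [0.4927 0.1319 0.2046] yawx -9.21 z [ 0.0253  0.0018 -0.9997] f [-0.76  1.32  0.3 ] w -0.0003 q [2.800e-02 3.140e-01 1.909e+00 1.000e-03 8.940e-01 1.759e+00]
phi 19.5 dev along n,u mm -0.6 4.9 yaw err -3.1
```

Run:
```python
from h import *
c,y=doorC(15); fine((c[0],c[1],.2),y)
```

```text
t 22.9 tcp [0.4927 0.1319 0.2046] yawx -9.21 z [ 0.0253  0.0018 -0.9997] f [-0.76  1.32  0.3 ] w -0.0003 q [2.800e-02 3.140e-01 1.909e+00 1.000e-03 8.940e-01 1.759e+00]
fine cm [ 1.01 -0.47  0.49] deg [-0.24 -1.43 -7.6 ]
```

>>> move_arm(motion=[0.3, -0.1, 0.2, -0.1, -0.6, -2.5, 0.3, -0.1, 0.1, -0.1, -0.5, -2.5, 0.4, -0.1, 0.1, 0, -0.3, -2.5])

```text
time: 23.15
tool_pos: [0.5071, 0.1311, 0.2047]
tool_rot: [-3.141, 0.038, -0.012]
ft_force: [0.6, -1.0, -0.6]
width: 0.0003
```

Run:
```python
from h import *
arc()
c,y=doorC(6); fine((c[0],c[1],.2),y)
```

```text
t 23.15 tcp [0.5071 0.1311 0.2047] yawx -1.39 z [ 7.4e-03  5.0e-04 -1.0e+00] f [ 0.56 -1.01 -0.55] w 0.0003 q [0.026 0.344 1.867 0.    0.923 1.621]
phi 13.2 dev along n,u mm -0.4 3.3 yaw err -1.6
t 23.15 tcp [0.5071 0.1311 0.2047] yawx -1.39 z [ 7.4e-03  5.0e-04 -1.0e+00] f [ 0.56 -1.01 -0.55] w 0.0003 q [0.026 0.344 1.867 0.    0.923 1.621]
fine cm [ 1.6  -0.3   0.48] deg [-0.01 -0.43 -8.79]
```

>>> move_arm(motion=[0.4, -0.1, 0.2, 0, -0.4, -2.5, 0.4, 0, 0.2, 0, -0.2, -2.5, 0.4, 0, 0.2, 0, -0.2, -2])

```text
time: 23.4
tool_pos: [0.5229, 0.1305, 0.2027]
tool_rot: [-3.137, -0.163, -0.0]
ft_force: [-0.4, -0.4, 1.0]
width: -0.0002
```

Run:
```python
from h import *
arc()
c,y=doorC(2); fine((c[0],c[1],.2),y)
shot('wrist','w13')
```

```text
t 23.4 tcp [0.5229 0.1305 0.2027] yawx 5.94 z [ 2.e-04  1.e-04 -1.e+00] f [-0.35 -0.42  1.04] w -0.0002 q [0.024 0.376 1.826 0.    0.939 1.491]
phi 6.2 dev along n,u mm -0.3 3.3 yaw err -1.3
t 23.4 tcp [0.5229 0.1305 0.2027] yawx 5.94 z [ 2.e-04  1.e-04 -1.e+00] f [-0.35 -0.42  1.04] w -0.0002 q [0.024 0.376 1.826 0.    0.939 1.491]
fine cm [ 0.95 -0.28  0.27] deg [-0.   -0.01 -5.46]
```

View pics/w13.png

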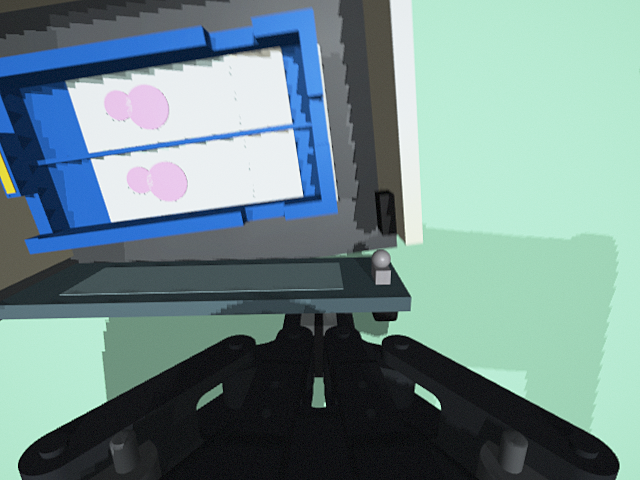

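>>> move_arm(motion=[0.3, 0, 0.1, 0, 0, -1.8, 0.3, 0, 0.1, 0, 0, -1.8, 0.3, 0, 0, 0, 0, -1.5])

```text
time: 23.7
tool_pos: [0.5318, 0.13, 0.2026]
tool_rot: [3.127, 0.305, -0.008]
ft_force: [-10.2, -0.9, 3.3]
width: -0.0001
```

Run:
```python
from h import *
arc()
c,y=doorC(-0.5); fine((c[0],c[1],.2),y)
```

```text
t 23.7 tcp [0.5318 0.13   0.2026] yawx 11.16 z [-5.2e-03 -6.0e-04 -1.0e+00] f [-10.17  -0.91   3.3 ] w -0.0001 q [ 2.300e-02  3.930e-01  1.802e+00 -1.000e-03  9.520e-01  1.399e+00]
phi 2.2 dev along n,u mm -0.6 4.1 yaw err -0.0
t 23.7 tcp [0.5318 0.13   0.2026] yawx 11.16 z [-5.2e-03 -6.0e-04 -1.0e+00] f [-10.17  -0.91   3.3 ] w -0.0001 q [ 2.300e-02  3.930e-01  1.802e+00 -1.000e-03  9.520e-01  1.399e+00]
fine cm [ 0.65 -0.36  0.25] deg [-0.03  0.3  -2.74]
```

Run:
```python
from h import *
st();shot('wrist','w14');st()
```

```text
t 23.7 tcp [0.5318 0.13   0.2026] yawx 11.16 z [-5.2e-03 -6.0e-04 -1.0e+00] f [-10.17  -0.91   3.3 ] w -0.0001 q [ 2.300e-02  3.930e-01  1.802e+00 -1.000e-03  9.520e-01  1.399e+00]
t 23.75 tcp [0.5324 0.13   0.2027] yawx 11.23 z [-3.8e-03 -3.0e-04 -1.0e+00] f [-2.99  1.41 -1.13] w 0.0002 q [ 0.023  0.394  1.801 -0.     0.951  1.398]
```

View pics/w14.png

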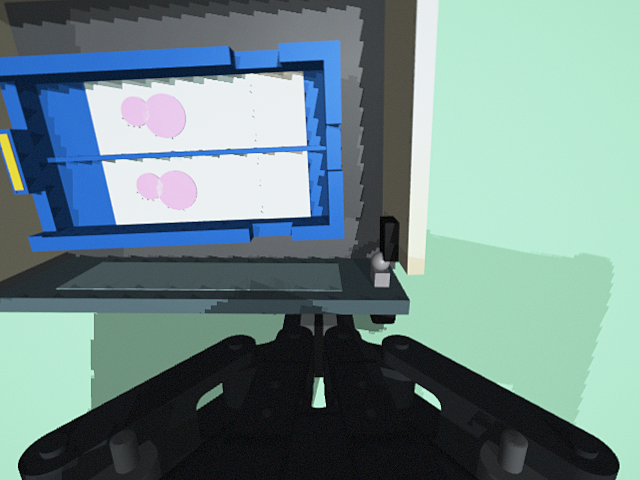

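>>> move_arm(motion=[0.3, 0, 0.1, 0, 0.2, -1, 0.3, 0, 0.1, 0, 0, -1, 0.2, 0, 0, 0, 0, -0.5])

```text
time: 24.0
tool_pos: [0.5388, 0.1304, 0.2017]
tool_rot: [-3.119, -0.375, 0.01]
ft_force: [-10.5, -2.2, 3.1]
width: 0.0002
```

Run:
```python
from h import *
arc();shot('wrist','w15')
```

```text
t 24.0 tcp [0.5388 0.1304 0.2017] yawx 13.72 z [-6.7e-03 -4.0e-04 -1.0e+00] f [-10.46  -2.24   3.07] w 0.0002 q [ 0.023  0.407  1.783 -0.     0.957  1.355]
phi -0.8 dev along n,u mm -0.4 4.5 yaw err -0.5
```

View pics/w15.png

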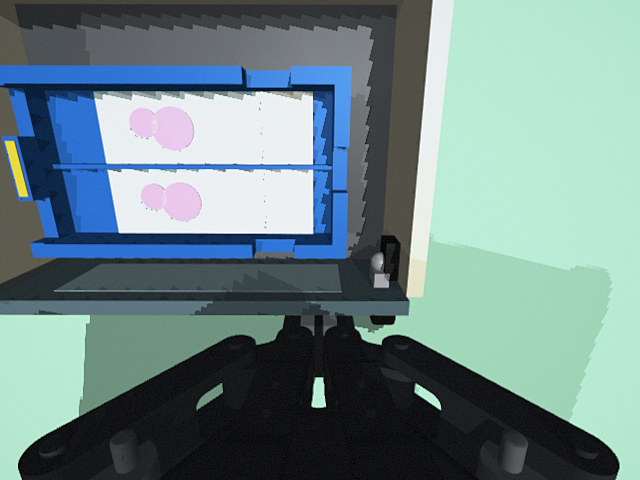

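>>> move_arm(motion=[0.3, 0, 0, 0, 0.1, 0, 0.3, 0, 0, 0, 0, 0])

```text
time: 24.22
tool_pos: [0.541, 0.1307, 0.2014]
tool_rot: [3.119, 0.376, -0.032]
ft_force: [-16.1, -4.1, 12.8]
width: -0.0002
```

Run:
```python
from h import *
arc()
```

```text
t 24.22 tcp [0.541  0.1307 0.2014] yawx 13.75 z [-0.0205 -0.0026 -0.9998] f [-16.06  -4.11  12.82] w -0.0002 q [ 0.024  0.415  1.772 -0.003  0.974  1.357]
phi -1.8 dev along n,u mm -0.5 4.5 yaw err -1.4
```

>>> move_arm(motion=[-0.3, 0, 0, 0, 0, 0, -0.8, 0, 0, 0, -0.4, 0, -1.5, 0, 0, 0, -0.4, 0, -2, 0, 0, 0, -0.3, 0, -2, 0, -1.5, 0, 0, 0, -2, 0, -3, 0, 0, 0, -2, 0, -3.5, 0, 0, 0, 0, 0, -3.5, 0, 0, 0, 0, 0, -3.5, 0, 0, 0, 0, 0, 0, 0, 0, 0])

```text
time: 25.05
tool_pos: [0.4383, 0.1033, 0.3625]
tool_rot: [3.115, 0.368, -0.054]
ft_force: [0.5, 0.4, 0.4]
width: -0.0004
```

Run:
```python
from h import *
st();shot('wrist','w16'); c=shot('side','s3');cv2.imwrite('pics/s3z.png',cv2.resize(c['img'][60:260,130:360,::-1],None,fx=3,fy=3))
c=shot('top','t3');cv2.imwrite('pics/t3z.png',cv2.resize(c['img'][130:310,80:480,::-1],None,fx=2,fy=2))
```

```text
t 25.05 tcp [0.4383 0.1033 0.3625] yawx 13.47 z [-0.0336 -0.008  -0.9994] f [0.54 0.38 0.38] w -0.0004 q [-0.03  -0.049  1.94  -0.009  1.284  1.308]
```

View pics/w16.png

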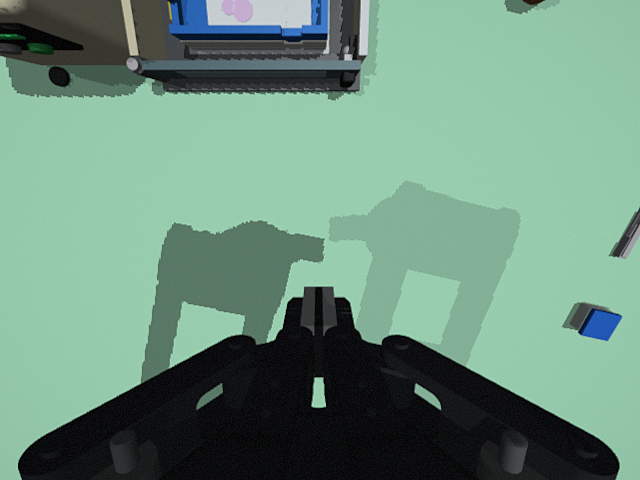

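View pics/s3z.png

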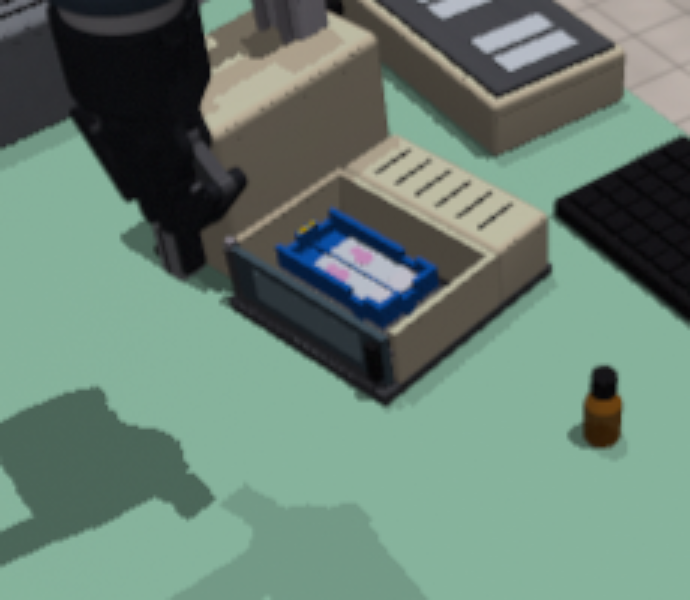

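View pics/t3z.png

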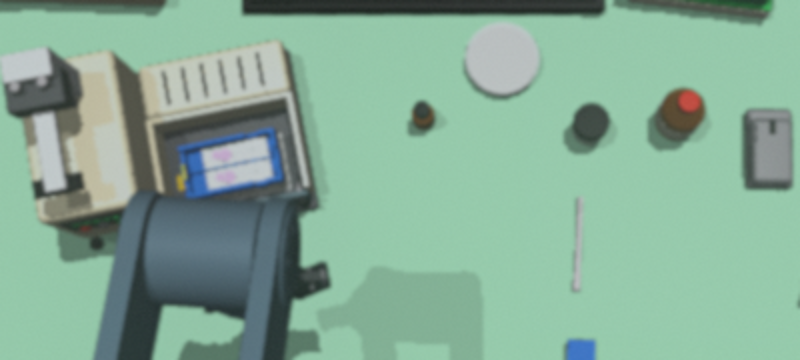

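Run:
```python
from h import *
t=np.radians(13.4);fx=np.array([np.cos(t),np.sin(t)]);fy=np.array([-fx[1],fx[0]]);D=np.array([.5887,.1913])
for n in('w16','s3'):
    c=load(n);P=cloud(c); Q=(P[...,:2]-D)*1000; a=Q@fx;b=Q@fy
    m=(P[...,2]>.05)&(P[...,2]<.066)&(abs(b)<82)&(a<-38)&(a>-75)
    print(n,m.sum())
    for lo in range(-82,82,12):
        k=m&(b>=lo)&(b<lo+12)
        if k.sum()>4: print((lo,np.percentile(a[k],[5,50,95]).round(1)),end=' ')
    k=m&(b<60)&(b>-65); p=np.polyfit(b[k],a[k],1); print('\nslope rad',p[0].round(4),'a at 0',p[1].round(1))
    m=(P[...,2]>.053)&(P[...,2]<.066)&(abs(b)<54)&(abs(a)<33); print('blue rim z',np.median(P[m][:,2]))
c=load('w16');cv2.imwrite('pics/w16z.png',cv2.resize(c['img'][0:110,110:400,::-1],None,fx=2.7,fy=2.7,interpolation=2))
```

```text
w16 2944
(-82, array([-60.9, -53.6, -41. ])) (-70, array([-56.5, -51.8, -48.5])) (-58, array([-54. , -51.7, -48.4])) (-46, array([-54. , -51.6, -48.5])) (-34, array([-54. , -51.7, -48.5])) (-22, array([-54. , -51.7, -48.5])) (-10, array([-54.1, -51.7, -48.5])) (2, array([-54.2, -51.8, -48.5])) (14, array([-54.1, -51.7, -48.5])) (26, array([-54.1, -51.8, -48.5])) (38, array([-54.2, -51.8, -48.6])) (50, array([-54.2, -51.9, -48.6])) (62, array([-54.3, -51.8, -48.5])) (74, array([-56.3, -48.7, -39.1])) 
slope rad -0.0015 a at 0 -51.6
blue rim z 0.05799687162671696
s3 277
(-82, array([-62.8, -54.7, -47.5])) (-70, array([-55.7, -53.2, -49. ])) (-58, array([-55.7, -52.8, -48. ])) (-46, array([-55.1, -53.3, -48.7])) (-34, array([-55.8, -53.2, -49.8])) (-22, array([-56. , -54.1, -50. ])) (-10, array([-55.2, -53.2, -48.7])) (2, array([-55.2, -53.7, -49.7])) (14, array([-54.9, -53.7, -49.5])) (26, array([-55.9, -53.9, -49.1])) (38, array([-55.9, -53.4, -49. ])) (50, array([-55.4, -53.9, -48.9])) (62, array([-55.3, -52.3, -49.8])) (74, array([-57.5, -51.3, -39.7])) 
slope rad -0.0033 a at 0 -52.9
blue rim z 0.056532073095308055
```

View pics/w16z.png

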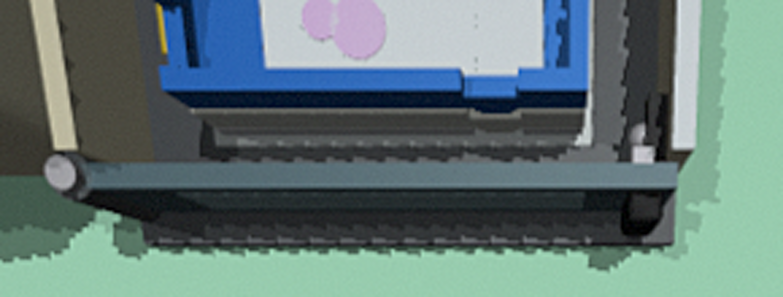

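Run:
```python
from h import *
print(hand_in())
```

```text
the job is handed in; nothing more can be done
None
```

The slide feeder is loaded and the job is handed in, finished at about 25 s on the robot's clock. No verdict came back.

- **White tray:** I set it on the docking frame with its yellow mark on the tower side. It touched down at the height worked out for full seating, and its rim then measured 38 mm above the table, as it should.
- **Blue tray:** I stacked it on the white one the same way round. It touched down 20 mm above the white tray's touch-down height, and its rim measured 58 mm, level to within about half a millimetre.
- **Door:** I pushed it with the closed fingertips until it met a hard stop at about 17 N, then backed away. It stayed parallel to the feeder front to within 0.002 to 0.003 rad, well inside the 0.06 rad catch range. The catch itself can't be seen directly; I am inferring that it holds from the hard stop and that angle.
- **Other things on the bench:** I didn't touch any of them. The last pictures show nothing visibly moved among the things in view; I did not measure their positions.

One check disagreed along the way. My first measurement of the docking frame was about 1 mm off because an image filter had shifted the outline. I corrected it from a closer view before setting the white tray down.

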